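Charge the milling jar

ROBOT

A 6-joint arm with a two-finger parallel gripper is mounted at the origin on a cart in front of the work surface, level with it; the furniture and walls round the work are solid. World frame = base frame: x ahead of the robot, y to its left, z up, the work surface at z = 0. Lengths are in m, angles in rad, forces in N, time in s.
With the tool pointing down it reaches from about 0.35 to 0.775 m from the base axis. Payload 7.3 kg.
Tool frame: the origin (TCP) lies between the finger pads; the fingertips stand 14 mm ahead of it and the grasp point (between the pads) lies 5 mm behind it; z points along the fingers, y is the line along which they close (so a half turn about z gives the same grasp; the last joint's range is limited). The gripper opens to 92 mm and grips with 3 to 60 N. Pads are 19 mm wide; open, the fingers measure 130 mm over their backs; the gripper's body (75 mm by 190 mm) begins 47 mm behind the grasp point.
Start: joints at [-1.347, 0.342, 1.524, -0, 1.275, -0.146], TCP at [0.19, -0.49, 0.241] pointing down, gripper open.
Joint ranges: [-2.53, 2.53], [-0.77, 2.02], [0.04, 2.7], [-1, 4.14], [0.28, 2.66], [-3.11, 3.11]. Speed limits (rad/s): [2.57, 2.57, 3.14, 3.14, 3.14, 3.14].

INTERFACE

Orientations are given as [roll, pitch, yaw] about the fixed x, y, z axes, in that order (R = Rz(yaw) Ry(pitch) Rx(roll)).
In Python, from cell import robot, eyes gives the robot as it stands. The module is installed in compiled form; this text tells all that it offers.
- The arm moves only by the shell command python3 -m handwheel 'ROWS' [FORCE]. ROWS is JSON, one flat list of numbers, 5 for each row, row after row: the shift along the world's x, y, z in mm, then the turn about the world's z in rad, then the opening, from 0 (shut) to 1 (fully open). In form: [x, y, z, spin, jaw, x, y, z, spin, jaw, ...]. A call has 1 to 8 rows; each row shifts and turns the commanded pose from where the row before left it; what a row does not reach is not made up. A row lasts 1/10 s, in which the tool goes at most 50 mm and 8.59 degrees, less where a joint would pass 70% of its speed; a pose out of reach is approached as far as the arm can. A call with a gripper value outside its range is refused whole. The fingers move at their own pace and stop on an object; FORCE is the grip in N (left out, the last holds). Time passes only in rows, so rows that do not move let the fingers close. It gives the time, the measured TCP pose, the force, the opening and the grip force at its end, in the units of the state.
- robot.observe(): the state, without advancing time (a new reading comes with each control period).
- eyes.read_camera(name): name is "side" or "top"; returns (picture, depth): 384x512x3 uint8, blue, green, red; 384x512 float32, m along the optical axis (not along the pixel's ray), 0 where there is no reading.
- eyes.calibration(name): a dict with "fx", "fy", "cx", "cy" (pixels), "dist_coeffs" ([k1, k2, p1, p2, k3] as OpenCV has them; the pictures are not rectified), "world_to_cam" (4x4, takes a point from world to camera coordinates). Camera axes: x right, y down, z forward; pixel columns grow to the right and rows downward; lengths in m; the calibration is good to about 2 mm. A picture is of the moment at which its call begins. calibration takes no time and is no camera call.
- robot.hand_in(): hands the job in; it is judged then, once.
The state is a dict: "time": time; "qpos": joint angles; "qvel": joint speeds; "joint_efforts": joint torques, N m; "tool_pos": TCP position; "tool_rot": TCP orientation; "contact_force": force on the tool from outside, world axes, zero at the start; "torque": the same for the moment, N m; "opening": finger opening in m; "grip_force": force on a finger pad.
Only numpy, scipy, OpenCV 4.12 (cv2) and the standard library are available. Lean on these libraries where they do the work, as an engineer would, in place of code of your own. Each camera call takes 0.05 s, during which the arm holds its last target. There are 200 camera calls.

TASK

The steel milling jar has fallen over: stand it upright on the bench and let go of it. Then pour all six white balls from the blue cup into the jar without spilling any onto the bench, and stand the empty cup upright on the bench again. Leave everything else where it is.

Things in the scene. Friction and masses are not known exactly. Their poses are not given: they have to be found in the camera images.
- jar: loose milling jar: round steel body, 62 mm outside diameter, 70 mm high, inside 54 mm diameter, floor 10 mm above the underside, on a dark octagonal foot (62 mm across its flats, 67 over its corners, 10 mm thick). About 0.3 kg. It starts lying on its side on the bench, on either the left or the right. Origin: centre of the underside; its z axis runs from the underside out through the open mouth
- jar_mouth (a point): centre of the jar's open mouth, 70 mm along the jar's z from its origin
- cup: loose blue plastic cup, tapered: outside diameter 46 mm at the underside, 64 at the rim, 68 high, walls 3, floor 5. A flat upright finger grip is moulded on its +x side and its -x side: 62 mm over both faces, each 22 wide, 28 to 56 above the underside. 80 g. Starts upright, left or right of the jar, with the balls in it. Origin: centre of the underside; z up through the mouth, x through the grips
- cup_mouth (a point): centre of the cup's mouth, level with the rim, 68 mm along the cup's z from its origin
- ball1_center (a point): centre of one of the six white ceramic milling balls, 16 mm diameter, 12 g
- ball2_center (a point): centre of one of the six white ceramic milling balls, 16 mm diameter, 12 g
- ball3_center (a point): centre of one of the six white ceramic milling balls, 16 mm diameter, 12 g
- ball4_center (a point): centre of one of the six white ceramic milling balls, 16 mm diameter, 12 g
- ball5_center (a point): centre of one of the six white ceramic milling balls, 16 mm diameter, 12 g
- ball6_center (a point): centre of one of the six white ceramic milling balls, 16 mm diameter, 12 g
- petri: bystander, loose: covered petri dish, pink, 90 diameter, 16 high, in mm; origin: centre of its underside
- tape: bystander, loose: roll of beige tape lying flat, 104 x 102 x 25 mm; origin: centre of its underside
- bottle: bystander, loose: brown reagent bottle with a red cap, 54 diameter, 93 high, in mm; origin: centre of its underside
- vial: bystander, loose: small white vial with an orange cap, 23 diameter, 48 high, in mm; origin: centre of its underside
- tips: bystander, loose: blue pipette-tip box with a clear lid, 95 x 124 x 82 mm; origin: centre of its underside
Mind the look-alikes: they are no part of the job. Of the things that look like the cup, take the one that is farthest to the robot's right at the start. Leave any green look-alike of the jar alone.

How it is judged:
By the outcome, as a careful person would: the job done as asked, in the order asked, and still so for the second after the job is handed in, with the robot touching nothing.
It also fails if it takes over 72 s, if anything falls off the work surface, if the arm or the gripper's body presses on something with over 40 N, if the wrist force passes 120 N, or if a joint passes its speed limit or range.

## Working session

There is one attempt and no reset: what is moved stays moved. The work goes in short steps, Python scripts to look and compute and a shell command to move; the robot and the scene stay as the last step left them, time stands still between calls to the robot, and variables do not carry over. Pictures are saved under pics/ and viewed, at most 10 in all, crops included, and the job is handed in when it is done.

```bash
mkdir -p pics
cat > h.py <<'E'
import cv2, numpy as np
from cell import robot, eyes
def snap(cam, name=None):
    im,d=eyes.read_camera(cam)
    if name: cv2.imwrite(f'pics/{name}.png',im)
    return im,d
def pts(cam,uv,depth):
    "pixels + depth -> world points"
    c=eyes.calibration(cam); K=np.array([[c['fx'],0,c['cx']],[0,c['fy'],c['cy']],[0,0,1.]])
    n=cv2.undistortPoints(np.float32(uv).reshape(-1,1,2),K,np.array(c['dist_coeffs'])).reshape(-1,2)
    p=np.c_[n,np.ones(len(n))]*np.asarray(depth).reshape(-1,1)
    M=np.linalg.inv(np.array(c['world_to_cam'])); return p@M[:3,:3].T+M[:3,3]
def ray(cam,uv,z):
    "pixels -> world points on plane z"
    a=pts(cam,uv,np.zeros(len(uv))); b=pts(cam,uv,np.ones(len(uv)))
    return a+(b-a)*((z-a[:,2])/(b-a)[:,2])[:,None]
def cloud(cam,d):
    v,u=np.mgrid[:384,:512]; return pts(cam,np.c_[u.ravel(),v.ravel()],d.ravel()).reshape(384,512,3)
E
python3 - <<'E'
from h import *
for c in('top','side'):
    im,d=snap(c,c+'0'); np.save(c+'0.npy',d); M=np.linalg.inv(np.array(eyes.calibration(c)['world_to_cam']));print(c,M.round(2).tolist(),(d>0).mean())
s=robot.observe();print(s['tool_pos'],s['tool_rot'],s['opening'],s['time'])
E
```

```text
top [[0.03, -1.0, 0.08, 0.43], [-1.0, -0.03, -0.01, 0.05], [0.02, -0.08, -1.0, 1.62], [0.0, 0.0, 0.0, 1.0]] 0.9955851236979166
side [[1.0, 0.02, -0.02, 0.59], [0.03, -0.53, 0.85, -1.5], [-0.0, -0.85, -0.53, 1.06], [0.0, 0.0, 0.0, 1.0]] 0.9543253580729166
[ 0.18968593 -0.48916794  0.24013303] [-3.14026464e+00 -1.77351371e-04  3.69797921e-01] 0.0917468957095255 0.1
```

View pics/top0.png

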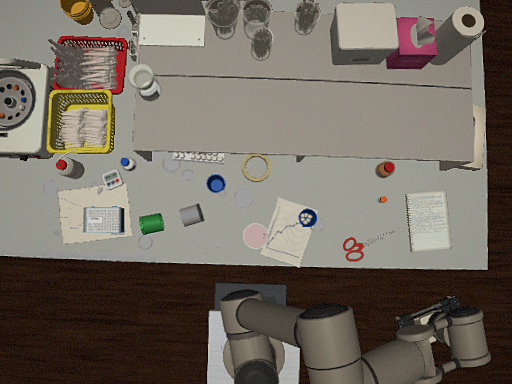

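View pics/side0.png

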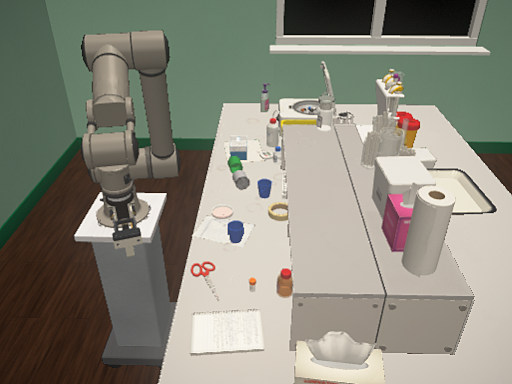

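Cup candidates are top px (216,184) and (308,217). The second is farthest right (lowest y) and holds the white balls, so it fits. The steel jar is at (191,214), and the green look-alike at (151,223) is left alone. I'll confirm this in a crop and measure.

Run:
```python
from h import *
im=cv2.imread('pics/top0.png');d=np.load('top0.npy');P=cloud('top',d)
im2=cv2.imread('pics/side0.png');d2=np.load('side0.npy');P2=cloud('side',d2)
a=cv2.resize(im[165:260,125:335],None,fx=3.6,fy=3.6,interpolation=cv2.INTER_CUBIC)
b=cv2.resize(im2[145:255,190:310],None,fx=2.6,fy=2.6,interpolation=cv2.INTER_CUBIC)
o=np.zeros((a.shape[0]+b.shape[0],max(a.shape[1],b.shape[1]),3),np.uint8)[:600]
o[:a.shape[0],:a.shape[1]]=a;o=o[:600];h=min(b.shape[0],o.shape[0]-a.shape[0]);o[a.shape[0]:a.shape[0]+h,:b.shape[1]]=b[:h];cv2.imwrite('pics/crop0.png',o)
print('table z',np.median(P[240:250,300:350,2]),'shelf',P[130,300],P[165,300],P[150,300])
for n,Q,i in(('top',P,im),('side',P2,im2)):
  hsv=cv2.cvtColor(i,cv2.COLOR_BGR2HSV)
  # all raised points in work area: components by height
  m=((Q[...,2]>.01)&(Q[...,2]<.12)&(Q[...,0]>.3)&(Q[...,0]<.62)&(abs(Q[...,1])<.5)).astype(np.uint8)
  k,l,s,c=cv2.connectedComponentsWithStats(m)
  for j in range(1,k):
    if s[j,4]<25: continue
    q=Q[l==j]; print(n,c[j].round(),s[j,4],'min',q.min(0).round(3),'max',q.max(0).round(3),'med',np.median(q,0).round(3),'bgr',np.median(i[l==j],0))
```

```text
table z 0.001377971115697596 shelf [ 0.7402161  -0.11755785  0.22815469] [ 0.66474579 -0.14732242  0.00276986] [ 0.67761574 -0.1182176   0.23073351]
top [118. 179.] 75 min [0.571 0.472 0.01 ] max [0.62  0.5   0.026] med [0.592 0.489 0.016] bgr [153. 158. 165.]
top [214. 182.] 176 min [0.555 0.116 0.01 ] max [0.617 0.185 0.078] med [0.596 0.153 0.054] bgr [88.5 45.5 20. ]
top [256. 178.] 81 min [ 0.601 -0.027  0.011] max [0.62  0.046 0.034] med [0.611 0.008 0.025] bgr [110. 152. 166.]
top [382. 199.] 52 min [ 0.539 -0.445  0.012] max [ 0.56  -0.422  0.056] med [ 0.549 -0.43   0.047] bgr [ 43.5  95.  188.5]
top [191. 215.] 375 min [0.438 0.185 0.01 ] max [0.518 0.265 0.073] med [0.476 0.224 0.059] bgr [121. 125. 131.]
top [116. 220.] 416 min [0.41 0.46 0.01] max [0.499 0.5   0.092] med [0.451 0.473 0.08 ] bgr [163. 166. 166.]
top [307. 217.] 260 min [ 0.449 -0.203  0.01 ] max [ 0.51  -0.135  0.076] med [ 0.481 -0.173  0.034] bgr [113.   73.5  52.5]
top [151. 223.] 409 min [0.406 0.321 0.01 ] max [0.481 0.404 0.074] med [0.444 0.361 0.058] bgr [ 53. 110.  42.]
top [255. 235.] 508 min [ 0.369 -0.036  0.01 ] max [0.456 0.047 0.029] med [0.412 0.006 0.017] bgr [162. 166. 190.]
side [238. 163.] 622 min [0.406 0.18  0.01 ] max [0.514 0.5   0.09 ] med [0.461 0.369 0.052] bgr [119.  142.5 119. ]
side [264. 187.] 217 min [0.556 0.106 0.01 ] max [0.616 0.186 0.073] med [0.586 0.132 0.049] bgr [127.  82.  68.]
side [222. 210.] 232 min [ 0.369 -0.044  0.01 ] max [0.457 0.054 0.022] med [0.412 0.003 0.015] bgr [207.  221.  243.5]
side [270. 209.] 41 min [ 0.604 -0.029  0.011] max [0.617 0.043 0.029] med [0.612 0.001 0.024] bgr [138. 199. 220.]
side [235. 230.] 300 min [ 0.449 -0.199  0.01 ] max [ 0.51  -0.13   0.072] med [ 0.478 -0.177  0.048] bgr [125.  82.  69.]
side [252. 283.] 75 min [ 0.542 -0.447  0.01 ] max [ 0.562 -0.417  0.052] med [ 0.552 -0.438  0.04 ] bgr [117. 144. 189.]
```

View pics/crop0.png

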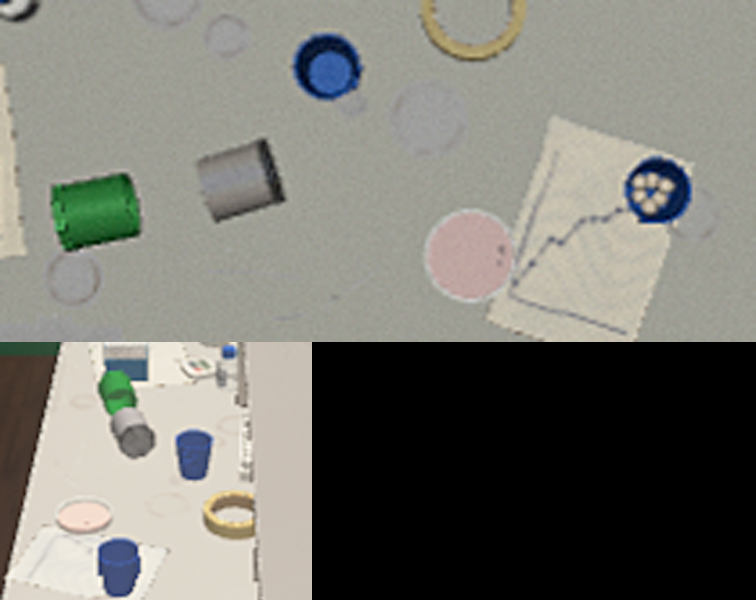

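The crop confirms it: the cup with six balls is at top px (308,217), and the steel jar's dark foot end is on the right (−y), with its mouth towards +y. Next I need the jar axis and the directions of the cup grips.

Run:
```python
from h import *
im=np.mean([snap('top')[0] for _ in range(6)],0).astype(np.uint8); side=np.mean([snap('side')[0] for _ in range(6)],0).astype(np.uint8)
P=np.mean([cloud('top',np.load('top0.npy'))],0);P2=cloud('side',np.load('side0.npy'))
Q=P[195:235,170:212].reshape(-1,3);C=im[195:235,170:212].reshape(-1,3).mean(1)
for z in(.015,.04,.05):
  q=Q[Q[:,2]>z];g=C[Q[:,2]>z];r=cv2.minAreaRect((q[:,:2]*1000).astype(np.float32));print('jar',z,r,q[:,2].max())
q=Q[Q[:,2]>.05];m=q[:,:2].mean(0);w=np.linalg.svd(q[:,:2]-m)[2][0];print(m,w,np.percentile((q[:,:2]-m)@w,[0,100]))
q2=P2[150:195,225:255].reshape(-1,3);q2=q2[(q2[:,2]>.02)&(q2[:,1]<.3)];print('side jar z max',np.percentile(q2[:,2],[50,97,100]),'min/max',q2.min(0),q2.max(0))
# cup rim circle from blue mask, ray onto z=.068
hsv=cv2.cvtColor(im,cv2.COLOR_BGR2HSV)
m=cv2.inRange(hsv,(100,120,20),(130,255,255));m[:195]=0;m[235:]=0;m[:,:290]=0;m[:,330:]=0
c=max(cv2.findContours(m,cv2.RETR_EXTERNAL,cv2.CHAIN_APPROX_NONE)[0],key=cv2.contourArea)
h=cv2.convexHull(c).reshape(-1,2);R=ray('top',h,.068)
print('cup rim',cv2.minEnclosingCircle((R[:,:2]*1000).astype(np.float32)))
q=P[195:240,285:330].reshape(-1,3);t=q[q[:,2]>.06];print('cup rim depth',cv2.minEnclosingCircle((t[:,:2]*1000).astype(np.float32)),np.percentile(t[:,2],[50,95]))
q=P2[210:250,215:255].reshape(-1,3);t=q[q[:,2]>.06];print('side cup',cv2.minEnclosingCircle((t[:,:2]*1000).astype(np.float32)),np.percentile(t[:,2],[50,95]))
f=lambda a:cv2.resize(cv2.convertScaleAbs(a,alpha=1.6,beta=10),(390,390),interpolation=cv2.INTER_CUBIC)
cv2.imwrite('pics/cup1.png',np.hstack([f(im[197:237,288:328]),f(side[212:252,216:256])]))
```

```text
jar 0.015 ((474.5030517578125, 158.67813110351562), (213.5982666015625, 81.3415756225586), 87.01644897460938) 1.6236870101107994
jar 0.04 ((474.9337158203125, 158.42230224609375), (214.4140625, 78.82537841796875), 86.10436248779297) 1.6236870101107994
jar 0.05 ((473.14788818359375, 157.24282836914062), (211.9482421875, 75.05496978759766), 86.00511169433594) 1.6236870101107994
[0.47593226 0.22037107] [0.19165843 0.98146169] [-0.17227244  0.04363551]
side jar z max [0.05071112 0.06892801 1.05979572] min/max [ 0.43901459 -1.49858272  0.0212371 ] [0.58604028 0.26464306 1.05979572]
cup rim ((476.6580505371094, -166.8368377685547), 30.77686309814453)
cup rim depth ((457.75225830078125, -71.19699096679688), 128.74510192871094) [0.06872065 1.62368701]
side cup ((530.0460815429688, -814.1387939453125), 686.730712890625) [0.06510122 1.05979572]
```

View pics/cup1.png

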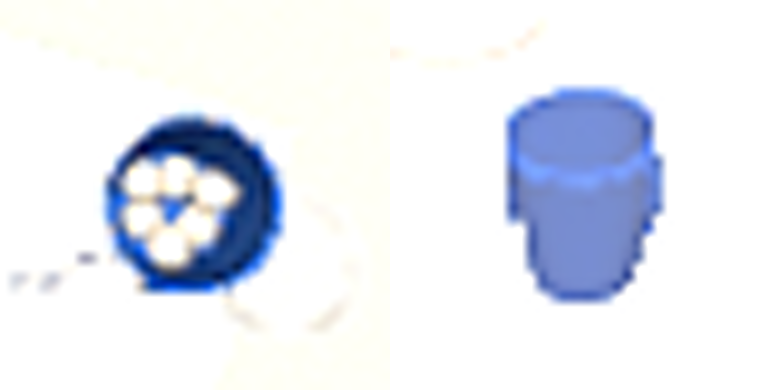

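The cup's flat grips face roughly ±x. The top view shows a bump at the lower edge, crop px (177,288). The side view shows bumps at left (512,190) and right (655,195), the right one lower. So the grip axis is at a yaw of about −7°. I'll redo the jar numbers without the invalid depths.

Run:
```python
from h import *
for cam in('top','side'):
  d=np.load(cam+'0.npy');im=cv2.imread(f'pics/{cam}0.png');P=cloud(cam,d);ok=(d>0)&(P[...,2]<.1)
  b=ok&(P[...,0]>.42)&(P[...,0]<.54)&(P[...,1]>.17)&(P[...,1]<.29)
  for z in(.015,.04,.052):
    s=b&(P[...,2]>z);q=P[s];r=cv2.minAreaRect((q[:,:2]*1000).astype(np.float32));print(cam,'jar',z,[np.round(x,1) for x in r],np.percentile(q[:,2],[95,100]).round(3),s.sum())
  s=b&(P[...,2]>.045);q=P[s];m=q[:,:2].mean(0);w=np.linalg.svd(q[:,:2]-m)[2][0];w*=np.sign(w[1]);print(m.round(4),w.round(3),'deg from +y to -x',np.degrees(np.arctan2(-w[0],w[1])))
  t=(q[:,:2]-m)@w;g=im[s].mean(1);print([(a,int(g[(t>=a/1e3)&(t<(a+10)/1e3)].mean())) for a in range(-40,40,10) if ((t>=a/1e3)&(t<(a+10)/1e3)).any()],np.percentile(t,[1,99]).round(4))
  s=ok&(P[...,2]>.06)&(P[...,0]>.4)&(P[...,0]<.55)&(P[...,1]<-.1)&(P[...,1]>-.25);q=P[s];print('cup',[np.round(x,1) for x in cv2.minEnclosingCircle((q[:,:2]*1000).astype(np.float32))],q[:,2].max(),s.sum())
```

```text
top jar 0.015 [array([478. , 225.5]), array([62.2, 67.6]), np.float64(20.0)] [0.068 0.073] 371
top jar 0.04 [array([478.3, 225.6]), array([61.5, 67.6]), np.float64(20.0)] [0.068 0.073] 349
top jar 0.052 [array([477.6, 225.3]), array([54.5, 67.7]), np.float64(20.2)] [0.068 0.073] 282
[0.477  0.2248] [-0.445  0.895] deg from +y to -x 26.44775717123737
[(-40, 47), (-30, 90), (-20, 130), (-10, 129), (0, 127), (10, 124), (20, 125), (30, 118)] [-0.0337  0.034 ]
cup [array([ 478.5, -166.4]), np.float64(31.9)] 0.07629352421748825 66
side jar 0.015 [array([477.3, 225. ]), array([62.8, 87.9]), np.float64(16.6)] [0.064 0.069] 216
side jar 0.04 [array([476.8, 225.1]), array([60.4, 88.4]), np.float64(17.7)] [0.065 0.069] 144
side jar 0.052 [array([476.3, 221.6]), array([48. , 82.6]), np.float64(21.0)] [0.066 0.069] 93
[0.4755 0.2188] [-0.375  0.927] deg from +y to -x 22.012268276919823
[(-40, 102), (-30, 108), (-20, 148), (-10, 182), (0, 173), (10, 176), (20, 175), (30, 168)] [-0.0333  0.0434]
cup [array([ 481.4, -164.4]), np.float64(35.4)] 0.07198716706479746 71
```

```bash
python3 -m handwheel '[24,44,0,0.14,1,24,44,0,0.14,1,24,44,0,0.14,1,24,44,0,0.14,1,24,44,0,0.14,1,24,44,0,0.14,1,24,44,0,0.14,1,24,44,0,0.14,1]' 8; python3 -m handwheel '[11,45,0,0.05,1,11,45,0,0.05,1,11,45,0,0.05,1,11,45,0,0.05,1,11,45,0,0.05,1,11,45,0,0.05,1,11,45,0,0.05,1,11,45,0,0.05,1]'
```

```text
time: 1.5
tool_pos: [0.3819, -0.1365, 0.2411]
tool_rot: [3.14, 0.001, 1.495]
contact_force: [1.3, -0.3, -0.3]
opening: 0.0922
grip_force: 0.0
time: 2.3
tool_pos: [0.4694, 0.2237, 0.2409]
tool_rot: [3.141, 0.0, 1.892]
contact_force: [1.6, -0.2, 0.6]
opening: 0.0919
grip_force: 0.0
```

```bash
python3 -m handwheel '[2,20,-20,0.028,1,0,0,-40,0,1,0,0,-40,0,1,0,0,-40,0,1,0,0,-40,0,1,0,0,-20,0,1,0,0,-15,0,1,0,0,0,0,1]'; python3 -m handwheel '[0,0,0,0,0.5,0,0,0,0,0.5,0,0,0,0,0.5,0,0,0,0,0.5,0,0,0,0,0.5,0,0,0,0,0.5]' 8
```

```text
time: 3.1
tool_pos: [0.47, 0.2412, 0.0238]
tool_rot: [-3.137, -0.0, 1.918]
contact_force: [-0.4, -0.8, -0.2]
opening: 0.0918
grip_force: 0.0
time: 3.7
tool_pos: [0.4716, 0.2419, 0.0262]
tool_rot: [3.14, -0.0, 1.918]
contact_force: [0.5, 1.1, 3.7]
opening: 0.0608
grip_force: 8.0
```

```bash
python3 -m handwheel '[0,0,10,0,0.5,0,0,10,0,0.5,0,0,10,0,0.5,0,0,10,0,0.5,0,0,10,0,0.5,0,0,10,0,0.5,0,0,0,0,0.5,0,0,0,0,0.5]' 6
cat > jar.py <<'E'
from h import *
import sys
im,d=snap('side'); f=lambda a:cv2.resize(a[140:200,205:285],(640,480),interpolation=cv2.INTER_CUBIC)
cv2.imwrite(f'pics/{sys.argv[1]}.png',f(im))
E
python3 jar.py j1
```

```text
time: 4.5
tool_pos: [0.4713, 0.2416, 0.0859]
tool_rot: [3.141, 0.0, 1.918]
contact_force: [0.2, -0.5, -4.1]
opening: 0.0602
grip_force: 6.0
```

View pics/j1.png

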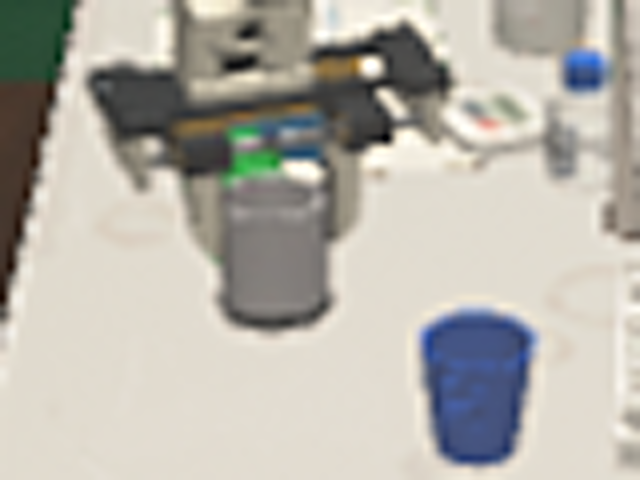

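The jar now hangs almost upright from the pads, mouth up at crop px (275,190) and foot down at (275,315). I'll lower it until it meets the bench.

```bash
python3 -m handwheel '[0,0,-10,0,0.5,0,0,-10,0,0.5,0,0,-8,0,0.5,0,0,-3,0,0.5,0,0,0,0,0.5]'; python3 -m handwheel '[0,0,-3,0,0.5,0,0,-3,0,0.5,0,0,0,0,0.5]';python3 -m handwheel '[0,0,-2,0,0.5,0,0,-2,0,0.5,0,0,0,0,0.5]'
```

```text
time: 5.05
tool_pos: [0.4711, 0.2415, 0.0541]
tool_rot: [-3.141, -0.0, 1.917]
contact_force: [0.1, -0.2, -4.3]
opening: 0.0605
grip_force: 6.0
time: 5.35
tool_pos: [0.4715, 0.2418, 0.0492]
tool_rot: [3.141, -0.0, 1.918]
contact_force: [-1.2, -0.9, 1.7]
opening: 0.0603
grip_force: 6.0
time: 5.65
tool_pos: [0.4715, 0.242, 0.0454]
tool_rot: [3.14, -0.0, 1.918]
contact_force: [-1.3, -0.8, 4.4]
opening: 0.0606
grip_force: 6.0
```

```bash
python3 -m handwheel '[0,0,0,0,0.62,0,0,0,0,0.72,0,0,0,0,0.85,0,0,0,0,1,0,0,0,0,1,0,0,20,0,1,0,0,40,0,1,0,0,45,0,1]'; python3 -m handwheel '[0,-45,30,0,1,0,-48,0,-0.03,1,0,-48,0,-0.03,1,0,-48,0,-0.03,1,0,-48,0,-0.03,1,0,-48,0,-0.03,1,0,-48,0,-0.03,1,0,-48,0,-0.03,1]'
python3 jar.py j2
python3 - <<'E'
from h import *
for cam in('top','side'):
  im,d=snap(cam);P=cloud(cam,d)
  s=(d>0)&(P[...,0]>.40)&(P[...,0]<.54)&(P[...,1]>.18)&(P[...,1]<.30)&(P[...,2]>.06)&(P[...,2]<.1);q=P[s]
  print(cam,s.sum(),[np.round(x,1) for x in cv2.minEnclosingCircle((q[:,:2]*1000).astype(np.float32))],np.percentile(q[:,2],[5,50,95]).round(4), q.min(0).round(3),q.max(0).round(3))
  s&=(P[...,2]>.066);q=P[s];A=np.c_[q[:,:2],np.ones(len(q))];print('tilt',np.linalg.lstsq(A,q[:,2],rcond=None)[0][:2].round(3))
E
```

```text
time: 6.45
tool_pos: [0.4705, 0.2413, 0.1498]
tool_rot: [-3.138, -0.0, 1.918]
contact_force: [1.7, -0.3, 0.1]
opening: 0.0919
grip_force: 0.0
time: 7.25
tool_pos: [0.471, -0.1379, 0.1776]
tool_rot: [3.141, 0.0, 1.706]
contact_force: [0.8, -0.0, -0.3]
opening: 0.0917
grip_force: 0.0
top 67 [array([471.2, 238.9]), np.float64(30.8)] [0.0636 0.0709 0.0759] [0.441 0.212 0.062] [0.502 0.268 0.081]
tilt [-0.006  0.016]
side 16 [array([480.2, 267.1]), np.float64(18.7)] [0.0618 0.066  0.0708] [0.462 0.255 0.062] [0.494 0.279 0.072]
tilt [-0.082 -0.179]
```

View pics/j2.png

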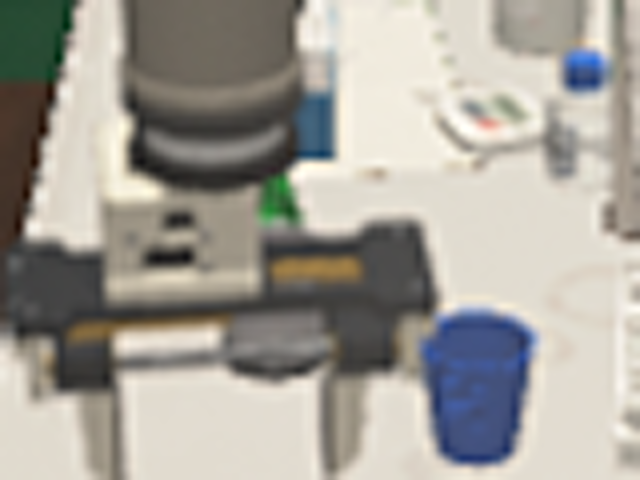

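The jar stands upright at (0.471, 0.240) with its rim at about 0.071 m. The picture shows it hidden behind the gripper, so this comes from the top view. Next is the cup.

```bash
python3 -m handwheel '[7,-28,0,-0.13,1,0,0,-20,-0.127,1,0,0,-40,0,1,0,0,-40,0,1,0,0,-25,0,1,0,0,-15,0,1,0,0,0,0,1]'; python3 -m handwheel '[0,0,0,0,0.7,0,0,0,0,0.62,0,0,0,0,0.5,0,0,0,0,0.5,0,0,0,0,0.5,0,0,0,0,0.5]' 8
```

```text
time: 8.1
tool_pos: [0.4771, -0.1618, 0.0355]
tool_rot: [-3.137, -0.002, 1.452]
contact_force: [-0.1, -0.5, -0.8]
opening: 0.0918
grip_force: 0.0
time: 8.7
tool_pos: [0.4789, -0.1642, 0.0382]
tool_rot: [3.14, 0.0, 1.451]
contact_force: [0.4, 0.4, 6.3]
opening: 0.062
grip_force: 8.0
```

```bash
python3 -m handwheel '[0,0,15,0,0.5,0,0,25,0,0.5,0,0,30,0,0.5,0,0,25,0,0.5,0,10,8,0,0.5,0,25,0,0.02,0.5,-1,35,0,0.02,0.5,-1,40,0,0.02,0.5]' 8; python3 -m handwheel '[-1,42,0,0.02,0.5,-1,42,0,0.02,0.5,-1,42,0,0.02,0.5,-1,42,0,0,0.5,-1,40,0,0,0.5,-1,36,0,0,0.5,0,20,0,0,0.5,0,0,0,0,0.5]'
```

```text
time: 9.5
tool_pos: [0.4754, -0.0527, 0.1394]
tool_rot: [-3.14, -0.0, 1.51]
contact_force: [0.6, -0.5, -1.3]
opening: 0.0618
grip_force: 8.0
time: 10.3
tool_pos: [0.4689, 0.2127, 0.1392]
tool_rot: [-3.14, -0.0, 1.574]
contact_force: [0.1, -0.5, -1.1]
opening: 0.0619
grip_force: 8.0
```

```bash
python3 -m handwheel '[2,15,-10,0,0.5,0,0,-10,0,0.5,0,0,-5,0,0.5,0,0,0,0,0.5]' 5; python3 -m handwheel '[0,0,-2,0,0.5,0,0,-2,0,0.5,0,0,-1,0,0.5,0,0,0,0,0.5]'
```

```text
time: 10.7
tool_pos: [0.4715, 0.2241, 0.114]
tool_rot: [-3.139, 0.001, 1.57]
contact_force: [-1.0, -0.0, -1.2]
opening: 0.062
grip_force: 5.0
time: 11.1
tool_pos: [0.4724, 0.2249, 0.1105]
tool_rot: [3.141, -0.0, 1.57]
contact_force: [-0.3, 0.2, -1.5]
opening: 0.0623
grip_force: 5.0
```

```bash
python3 -m handwheel '[0,2,-1,0,0.5,0,0,-2,0,0.5,0,1,-1,0,0.5,0,2,-1,0,0.5,0,2,-1,0,0.5,0,0,0,0,0.5]'; python3 -m handwheel '[0,2,-1,0,0.5,0,2,-1,0,0.5,0,2,-1,0,0.5,0,2,-1,0,0.5,0,0,0,0,0.5]'
cat > v.py <<'E'
from h import *
import sys
n,u0,u1,v0,v1=sys.argv[1],*map(int,sys.argv[2:6]); im,d=snap('side'); k=600/max((v1-v0),(u1-u0)*.75)
cv2.imwrite(f'pics/{n}.png',cv2.resize(im[v0:v1,u0:u1],None,fx=k,fy=k,interpolation=cv2.INTER_CUBIC)[:600,:800])
E
python3 v.py p1 205 285 130 190
```

```text
time: 11.7
tool_pos: [0.4727, 0.2325, 0.1051]
tool_rot: [3.14, -0.001, 1.571]
contact_force: [-1.2, -0.2, 4.5]
opening: 0.0624
grip_force: 5.0
time: 12.2
tool_pos: [0.4725, 0.2404, 0.1004]
tool_rot: [3.141, -0.0, 1.571]
contact_force: [-0.0, 1.6, 3.6]
opening: 0.0615
grip_force: 5.0
```

View pics/p1.png

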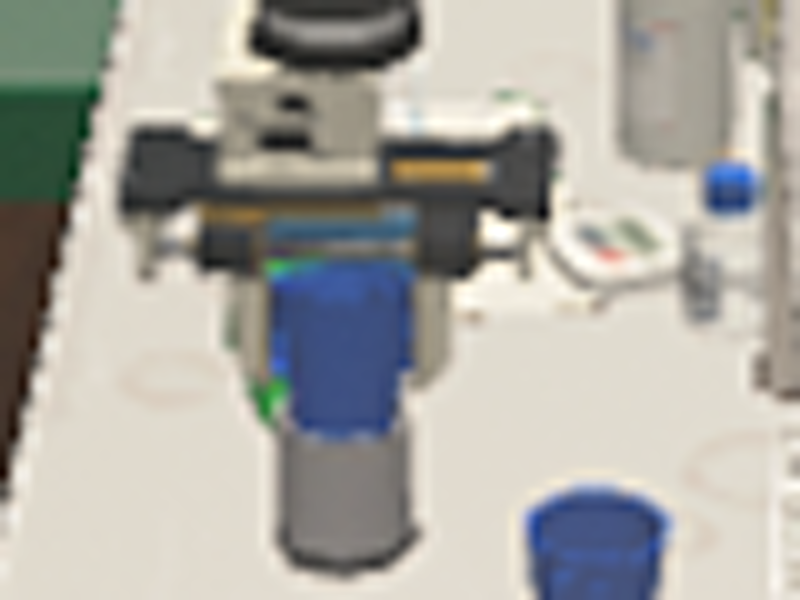

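```bash
python3 -m handwheel '[0,2,-1,0,0.5,0,2,-2,0,0.5,0,2,-2,0,0.5,0,2,-2,0,0.5,0,0,0,0,0.5]'; python3 -m handwheel '[0,0,20,0,0.5,0,-10,25,0,0.5,0,-25,0,0,0.5,0,-25,0,0,0.5,0,-30,0,0,0.5,0,-30,0,0,0.5,0,-10,0,0,0.5,0,0,0,0,0.5]' 7
python3 - <<'E'
from h import *
im,d=snap('top');P=cloud('top',d)
s=(d>0)&(P[...,0]>.40)&(P[...,0]<.54)&(P[...,1]>.2)&(P[...,1]<.31)&(P[...,2]>.06)&(P[...,2]<.1);q=P[s]
print(s.sum(),[np.round(x,1) for x in cv2.minEnclosingCircle((q[:,:2]*1000).astype(np.float32))],q.min(0).round(3),q.max(0).round(3))
im,d=snap('side');P=cloud('side',d);hsv=cv2.cvtColor(im,cv2.COLOR_BGR2HSV)
s=(d>0)&(cv2.inRange(hsv,(105,100,40),(130,255,255))>0)&(P[...,0]>.43)&(P[...,0]<.52)&(P[...,2]>.03)&(P[...,2]<.25)&(P[...,1]<.25)&(P[...,1]>0)
q=P[s&(abs(P[...,0]-.471)<.012)];print(len(q));q=q[np.argsort(q[:,2])];print(q[::max(1,len(q)//12),1:].round(3).tolist())
v,u=np.nonzero(s);print(u.min(),u.max(),v.min(),v.max())
E
```

```text
time: 12.75
tool_pos: [0.4719, 0.2483, 0.093]
tool_rot: [-3.141, 0.0, 1.571]
contact_force: [-1.2, 1.4, 1.2]
opening: 0.0619
grip_force: 5.0
time: 13.55
tool_pos: [0.4719, 0.117, 0.1379]
tool_rot: [-3.14, 0.0, 1.568]
contact_force: [-0.3, 0.8, -1.9]
opening: 0.0619
grip_force: 7.0
48 [array([471.2, 238.9]), np.float64(31.0)] [0.441 0.222 0.061] [0.502 0.268 0.079]
96
[[0.083, 0.124], [0.08, 0.13], [0.08, 0.135], [0.078, 0.141], [0.087, 0.145], [0.096, 0.15], [0.095, 0.155], [0.091, 0.161], [0.1, 0.166], [0.102, 0.17], [0.099, 0.176], [0.107, 0.181]]
230 244 163 178
```

```bash
python3 -m handwheel '[0,-5,-20,0,0.5,0,-5,-30,0,0.5,0,-5,-25,0,0.5,0,0,-14,0,0.5,0,0,-3,0,0.5,0,0,-2,0,0.5,0,0,0,0,0.5]' 5; python3 -m handwheel '[0,1,-2,0,0.5,0,2,-1,0,0.5,0,2,-1,0,0.5,0,2,0,0,0.5,0,2,-1,0,0.5,0,0,0,0,0.5]'
```

```text
time: 14.35
tool_pos: [0.4727, 0.1037, 0.0449]
tool_rot: [3.141, -0.0, 1.572]
contact_force: [0.3, -0.4, -0.7]
opening: 0.0625
grip_force: 5.0
time: 14.95
tool_pos: [0.4723, 0.1123, 0.0394]
tool_rot: [3.142, -0.0, 1.571]
contact_force: [-0.1, -0.0, -1.0]
opening: 0.0622
grip_force: 5.0
```

```bash
python3 -m handwheel '[0,2,-1,0,0.5,0,2,-1,0,0.5,0,2,-1,0,0.5,0,1,-1,0,0.5,0,0,0,0,0.5]'
cat > tilt.py <<'E'
from h import *
import sys
# cup wall seen by side camera: mid-strip profile (y,z) about the tool
s0=robot.observe();t=s0['tool_pos'];im,d=snap('side');P=cloud('side',d);hsv=cv2.cvtColor(im,cv2.COLOR_BGR2HSV)
s=(d>0)&(cv2.inRange(hsv,(105,100,30),(130,255,255))>0)&(abs(P[...,0]-t[0])<.02)&(P[...,2]>.003)&(abs(P[...,1]-t[1])<.08)&(abs(P[...,2]-t[2])<.08)
q=P[s];q=q[np.argsort(-q[:,1])];print(len(q),(q[::max(1,len(q)//14),1:]-[t[1],t[2]+.005]).round(3).tolist())
w=np.array([0]);im,d=snap('top');P=cloud('top',d)
w=(im.min(2)>140)&(P[...,2]>.012)&(P[...,1]>t[1]-.02)&(P[...,1]<t[1]+.07)&(abs(P[...,0]-t[0])<.04)&(P[...,2]<t[2]+.04)&(d>0)
print('white px',w.sum(),P[w].mean(0).round(3) if w.any() else '')
E
python3 tilt.py
```

```text
time: 15.45
tool_pos: [0.4722, 0.1192, 0.0353]
tool_rot: [-3.141, 0.0, 1.571]
contact_force: [0.8, -0.9, -0.9]
opening: 0.0622
grip_force: 5.0
143 [[0.042, 0.012], [-0.008, 0.037], [-0.014, 0.011], [-0.018, 0.038], [-0.02, 0.035], [-0.021, 0.02], [-0.022, 0.041], [-0.024, 0.007], [-0.027, 0.024], [-0.028, -0.011], [-0.029, 0.01], [-0.031, -0.013], [-0.034, -0.017], [-0.036, -0.005], [-0.041, -0.013]]
white px 0
```

```bash
cat > prof.py <<'E'
from h import *
s0=robot.observe();t=s0['tool_pos'];A=[]
for _ in range(4):
  im,d=snap('side');P=cloud('side',d);hsv=cv2.cvtColor(im,cv2.COLOR_BGR2HSV)
  s=(d>0)&(cv2.inRange(hsv,(105,90,30),(130,255,255))>0)&(abs(P[...,0]-t[0])<.014)&(abs(P[...,1]-t[1])<.07)&(abs(P[...,2]-t[2])<.07)
  v,u=np.nonzero(s);A.append(np.c_[v,P[s]])
A=np.vstack(A)
for v in np.unique(A[:,0]): q=A[A[:,0]==v];print(int(v),len(q)//4,(np.median(q[:,2:],0)-[t[1],t[2]+.005]).round(4)*1000)
E
python3 prof.py
```

```text
183 7 [35.5 15.4]
184 7 [-17.2  42.4]
185 7 [-16.5  37. ]
186 6 [-19.5  33.9]
187 7 [-21.   30.1]
188 7 [-20.7  24.9]
189 6 [-23.7  21.5]
190 6 [-26.1  18.3]
191 7 [-28.4  14.7]
192 7 [-26.8   8.6]
193 7 [-31.3   6.4]
194 7 [-31.1   1.3]
195 7 [-33.8  -2.1]
196 7 [-34.8  -6.5]
197 7 [-37. -10.]
198 7 [-36.9 -15.2]
```

```bash
python3 v.py p2 215 279 157 205
```

```text
(no output)
```

View pics/p2.png

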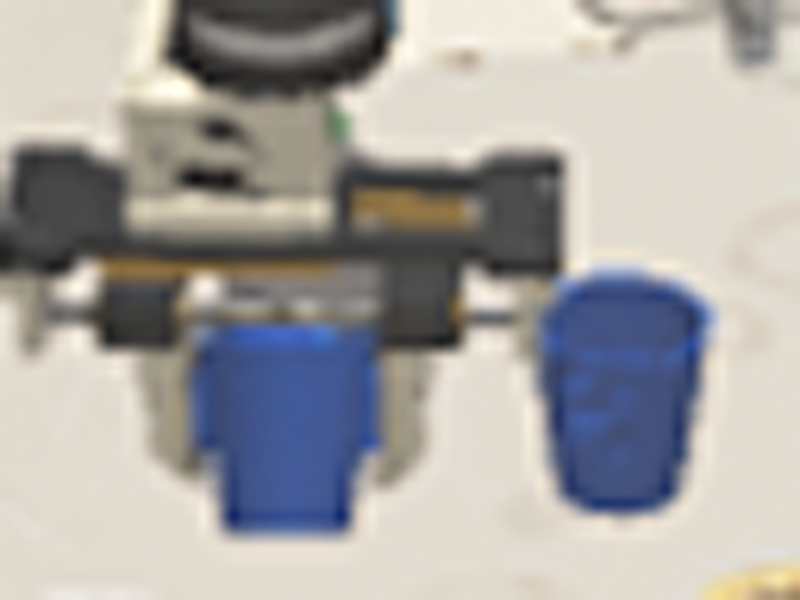

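The cup is tilted about 32°: its underside shows edge-on at crop px (285,530). It has slipped up a few mm in the pads. The jar rim on the cup's lower wall gives a better lever than the bench, so I'll use that.

```bash
python3 -m handwheel '[0,0,20,0,0.5,0,5,30,0,0.5,0,20,15,0,0.5,0,25,0,0,0.5,0,20,0,0,0.5,0,8,0,0,0.5,0,0,0,0,0.5]' 5; python3 -m handwheel '[0,2,0,0,0.5,0,2,0,0,0.5,0,2,0,0,0.5,0,2,0,0,0.5,0,0,0,0,0.5]'; python3 -m handwheel '[0,2,0,0,0.5,0,2,0,0,0.5,0,2,0,0,0.5,0,2,0,0,0.5,0,0,0,0,0.5]';python3 prof.py
python3 - <<'E'
from h import *
im,d=snap('top');P=cloud('top',d)
s=(d>0)&(P[...,0]>.40)&(P[...,0]<.54)&(P[...,1]>.23)&(P[...,1]<.31)&(P[...,2]>.06)&(P[...,2]<.085);q=P[s]
print(s.sum(),q.min(0).round(3),q.max(0).round(3))
E
```

```text
time: 16.5
tool_pos: [0.4721, 0.1976, 0.1003]
tool_rot: [-3.142, 0.0, 1.572]
contact_force: [-0.4, -0.7, -2.0]
opening: 0.0622
grip_force: 5.0
time: 17.0
tool_pos: [0.4724, 0.205, 0.1005]
tool_rot: [3.141, -0.0, 1.571]
contact_force: [-0.0, -0.3, -1.4]
opening: 0.0621
grip_force: 5.0
time: 17.5
tool_pos: [0.4724, 0.2132, 0.1005]
tool_rot: [3.141, 0.0, 1.571]
contact_force: [0.1, -1.1, 0.5]
opening: 0.062
grip_force: 5.0
159 2 [-15.7  45.8]
160 6 [-15.2  40.5]
161 7 [-16.2  36.1]
162 7 [-17.3  31.8]
163 7 [-20.6  28.8]
164 7 [-21.6  24.4]
165 7 [-23.6  20.6]
166 7 [-24.2  15.9]
167 7 [-27.7  12.8]
168 7 [-28.1   8. ]
169 7 [-30.7   4.5]
170 7 [-33.6   1.3]
171 6 [-34.6  -3.3]
172 7 [-35.6  -7.5]
173 7 [-37.4 -11.5]
174 7 [-39.3 -15.5]Traceback (most recent call last):
  File "<stdin>", line 4, in <module>
    return umr_minimum(a, axis, None, out, keepdims, initial, where)
ValueError: zero-size array to reduction operation minimum which has no identity
```

```bash
python3 -m handwheel '[0,2,0,0,0.5,0,2,0,0,0.5,0,2,0,0,0.5,0,2,0,0,0.5,0,0,0,0,0.5]'; python3 prof.py | tail -12
cat > jc.py <<'E'
from h import *
# jar foot/body from side view: grey silhouette columns and lowest row
im,d=snap('side');P=cloud('side',d);hsv=cv2.cvtColor(im,cv2.COLOR_BGR2HSV)
s=(d>0)&(P[...,2]>.01)&(P[...,2]<.06)&(P[...,0]>.42)&(P[...,0]<.53)&(P[...,1]>.18)&(P[...,1]<.3)&(hsv[...,1]<60)&(hsv[...,2]<170)
q=P[s];print('jar side',s.sum(),'x',np.percentile(q[:,0],[2,98]).round(3),'ymin',np.percentile(q[abs(q[:,0]-.471)<.01][:,1],[5,50]).round(3))
q=q[abs(q[:,0]-.471)<.012];print('slope dy/dz',np.polyfit(q[:,2],q[:,1],1).round(3))
E
python3 jc.py
```

```text
time: 18.25
tool_pos: [0.4723, 0.2214, 0.1005]
tool_rot: [3.141, -0.0, 1.571]
contact_force: [-0.3, -1.3, -1.5]
opening: 0.0618
grip_force: 5.0
163 6 [-22.6  25.6]
164 6 [-22.6  20.5]
165 6 [-27.7  18.4]
166 7 [-29.2  14.2]
167 6 [-32.7  11.3]
168 7 [-35.1   7.5]
169 7 [-36.8   3.4]
170 7 [-39.   -0.2]
171 7 [-40.8  -4.2]
172 7 [-44.9  -6.9]
173 7 [-39.4 -15.2]
174 6 [-21.9 -30.2]
jar side 124 x [0.446 0.5  ] ymin [0.207 0.213]
slope dy/dz [-0.018  0.215]
```

```bash
python3 -m handwheel '[0,2,0,0,0.5,0,2,0,0,0.5,0,2,-1,0,0.5,0,2,0,0,0.5,0,2,0,0,0.5,0,0,0,0,0.5]'; python3 prof.py | tail -14;python3 jc.py
```

```text
time: 19.1
tool_pos: [0.4723, 0.2313, 0.0994]
tool_rot: [3.142, -0.0, 1.571]
contact_force: [0.3, -0.5, -1.1]
opening: 0.0618
grip_force: 5.0
160 6 [-16.3  32.6]
161 6 [-19.6  29.4]
162 6 [-22.   25.8]
163 5 [-24.2  21.9]
164 6 [-27.6  18.9]
165 6 [-32.5  16.5]
166 6 [-34.1  12.5]
167 7 [-36.7   8.8]
168 6 [-41.8   6.9]
169 7 [-41.6   1.9]
170 7 [-46.   -0.9]
171 6 [-45.3  -6.3]
172 6 [-36.3 -16.5]
173 6 [-29.3 -25.5]
jar side 129 x [0.445 0.5  ] ymin [0.206 0.214]
slope dy/dz [-0.01   0.214]
```

```bash
python3 -m handwheel '[0,0,15,0,0.5,0,-16,0,0,0.5,0,-16,0,0,0.5,0,0,-10,0,0.5,0,0,-6,0,0.5,0,0,0,0,0.5]'; python3 -m handwheel '[0,2,0,0,0.5,0,2,0,0,0.5,0,2,0,0,0.5,0,2,0,0,0.5,0,2,0,0,0.5,0,2,0,0,0.5,0,0,0,0,0.5]'; python3 prof.py | tail -14;python3 jc.py
```

```text
time: 19.95
tool_pos: [0.4715, 0.1989, 0.097]
tool_rot: [-3.139, 0.001, 1.571]
contact_force: [-0.3, 0.7, -1.7]
opening: 0.0619
grip_force: 5.0
time: 20.65
tool_pos: [0.4723, 0.2113, 0.0985]
tool_rot: [3.141, -0.0, 1.571]
contact_force: [-1.1, -0.5, -1.4]
opening: 0.062
grip_force: 5.0
163 7 [-16.8  29.5]
164 7 [-22.4  27.8]
165 7 [-24.8  24. ]
166 7 [-27.7  20.7]
167 7 [-29.5  17. ]
168 6 [-33.4  14.1]
169 7 [-34.6  10. ]
170 7 [-37.8   6.7]
171 7 [-42.1   4.2]
172 7 [-46.5   1.7]
173 6 [-46.1  -3.3]
174 7 [-41.6 -11. ]
175 6 [-34.4 -20. ]
176 5 [-24.2 -31.5]
jar side 112 x [0.445 0.5  ] ymin [0.207 0.213]
slope dy/dz [-0.045  0.216]
```

```bash
python3 -m handwheel '[0,2,-1,0,0.5,0,2,-1,0,0.5,0,2,-1,0,0.5,0,2,0,0,0.5,0,0,0,0,0.5]'; python3 prof.py | tail -14;python3 jc.py
```

```text
time: 21.4
tool_pos: [0.4723, 0.2193, 0.0954]
tool_rot: [3.142, -0.0, 1.571]
contact_force: [-0.8, 0.1, -1.6]
opening: 0.0617
grip_force: 5.0
163 6 [-19.5  29.9]
164 7 [-22.1  26.3]
165 7 [-26.8  24.1]
166 6 [-28.4  19.8]
167 7 [-31.3  16.7]
168 7 [-33.8  13. ]
169 7 [-36.    9.3]
170 6 [-41.    7.2]
171 7 [-42.6   2.9]
172 7 [-45.3  -0.4]
173 7 [-45.3  -5.4]
174 6 [-39.8 -13.8]
175 6 [-31.1 -23.8]
176 2 [-18.6 -36.1]
jar side 115 x [0.446 0.5  ] ymin [0.208 0.213]
slope dy/dz [0.011 0.214]
```

The cup is at about 50° and has slipped in the pads, so a full pour from this grip would put its lip at the far rim. I'll right it against the jar rim, stand it down and regrip higher.

```bash
python3 -m handwheel '[0,-10,10,0,0.5,0,-20,0,0,0.5,0,-18,0,0,0.5,0,0,-15,0,0.5,0,0,-13,0,0.5,0,0,-5,0,0.5,0,0,0,0,0.5]' 5; python3 -m handwheel '[0,0,-3,0,0.5,0,0,-3,0,0.5,0,0,-3,0,0.5,0,0,-3,0,0.5,0,0,0,0,0.5]'; python3 prof.py | tail -14;python3 jc.py
```

```text
time: 22.35
tool_pos: [0.4722, 0.1706, 0.0725]
tool_rot: [-3.141, 0.0, 1.571]
contact_force: [-0.2, 0.9, -1.6]
opening: 0.0618
grip_force: 5.0
time: 22.85
tool_pos: [0.472, 0.171, 0.0601]
tool_rot: [-3.141, 0.0, 1.571]
contact_force: [0.2, -0.8, -1.5]
opening: 0.062
grip_force: 5.0
175 6 [-16.6  31.1]
176 6 [-21.6  29.2]
177 6 [-23.   24.9]
178 6 [-28.  23.]
179 6 [-29.9  19.2]
180 6 [-34.7  16.9]
181 6 [-35.5  12.5]
182 6 [-38.3   9.2]
183 6 [-41.8   6.1]
184 6 [-43.9   2.5]
185 6 [-46.4  -0.9]
186 6 [-45.9  -6.4]
187 6 [-33.3 -19.2]
188 6 [-27.1 -28.2]
jar side 5 x [0.458 0.495] ymin [0.272 0.274]
slope dy/dz [-1.869  0.383]
```

```bash
python3 -m handwheel '[0,1,-3,0,0.5,0,1,-3,0,0.5,0,0,-3,0,0.5,0,0,-3,0,0.5,0,0,0,0,0.5]'; python3 prof.py | tail -14
```

```text
time: 23.6
tool_pos: [0.472, 0.173, 0.0479]
tool_rot: [-3.141, 0.0, 1.571]
contact_force: [-0.7, 0.2, -1.4]
opening: 0.0619
grip_force: 5.0
177 6 [-17.7  33.1]
178 6 [-20.6  29.7]
179 6 [-23.1  26.2]
180 6 [-25.2  22.4]
181 6 [-28.7  19.3]
182 6 [-30.5  15.4]
183 6 [-31.2  10.9]
184 5 [-36.9   9.4]
185 6 [-38.3   4.9]
186 6 [-43.8   3.4]
187 6 [-46.1  -0.2]
188 6 [-46.6  -5. ]
189 6 [-36.2 -16.6]
190 6 [-24.1 -29.4]
```

Run:
```python
from h import *
im,d=snap('top');P=cloud('top',d);cv2.imwrite('pics/t3.png',np.hstack([cv2.resize(im[170:250,160:240],(400,400),interpolation=cv2.INTER_CUBIC),cv2.resize(snap('side')[0][155:205,215:265],(400,400),interpolation=cv2.INTER_CUBIC)]))
s=(d>0)&(P[...,0]>.40)&(P[...,0]<.54)&(P[...,1]>.23)&(P[...,1]<.31)&(P[...,2]>.06)&(P[...,2]<.085);q=P[s]
print(s.sum(),q.min(0).round(3),q.max(0).round(3))
```

```text
Traceback (most recent call last):
ValueError: zero-size array to reduction operation minimum which has no identity
```

View pics/t3.png

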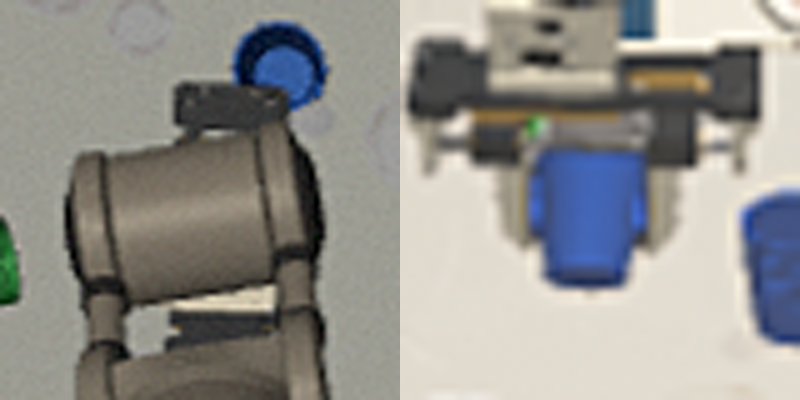

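The wrist hides the jar from the top camera (left half). In the side view (right half) the cup is still tilted, px (590,215). I'll back off and check the jar numerically.

```bash
python3 -m handwheel '[0,-20,30,0,0.5,0,-40,30,0,0.5,0,-40,15,0,0.5,0,-40,0,0,0.5,0,-40,0,0,0.5,0,0,0,0,0.5]' 6
cat > jar2.py <<'E'
from h import *
im,d=snap('top');P=cloud('top',d);hsv=cv2.cvtColor(im,cv2.COLOR_BGR2HSV)
s=(d>0)&(P[...,0]>.40)&(P[...,0]<.54)&(P[...,1]>.17)&(P[...,1]<.315)&(P[...,2]>.012)&(P[...,2]<.1)&(hsv[...,1]<70)
q=P[s&(P[...,2]>.06)];print('jar rim',len(q),[np.round(x,1) for x in cv2.minEnclosingCircle((q[:,:2]*1000).astype(np.float32))],np.percentile(q[:,2],[5,50,95]).round(3))
q=P[s];print('all',s.sum(),q.min(0).round(3),q.max(0).round(3))
E
python3 jar2.py; python3 prof.py|tail -14;python3 jc.py
```

```text
time: 24.5
tool_pos: [0.4727, -0.0109, 0.1239]
tool_rot: [3.14, 0.001, 1.566]
contact_force: [-0.5, 0.5, -1.5]
opening: 0.0618
grip_force: 6.0
jar rim 70 [array([471.2, 238.5]), np.float64(30.8)] [0.063 0.07  0.075]
all 190 [0.431 0.211 0.012] [0.502 0.273 0.08 ]
185 7 [-18.2  28.5]
186 7 [-19.3  24.3]
187 7 [-24.   22.7]
188 7 [-25.4  19.1]
189 7 [-27.4  15.9]
190 7 [-28.6  12. ]
191 7 [-32.9  10. ]
192 7 [-35.5   7.1]
193 7 [-37.3   3.6]
194 8 [-39.1  -0. ]
195 7 [-41.7  -2.7]
196 8 [-44.3  -5.9]
197 7 [-37.9 -14.6]
198 7 [-27.3 -26.2]
jar side 21 x [0.446 0.487] ymin [0.208 0.215]
slope dy/dz [-0.761  0.257]
```

```bash
python3 -m handwheel '[0,30,0,0,0.5,0,40,0,0,0.5,0,45,0,0,0.5,0,40,0,0,0.5,0,30,-5,0.004,0.5,0,20,-10,0,0.5,-1,6,-7,0,0.5,0,0,-2,0,0.5]' 6; python3 -m handwheel '[0,3,0,0,0.5,0,3,0,0,0.5,0,3,0,0,0.5,0,3,0,0,0.5,0,3,-1,0,0.5,0,3,-1,0,0.5,0,0,0,0,0.5]'; python3 prof.py|tail -14;python3 jc.py
```

```text
time: 25.6
tool_pos: [0.4701, 0.205, 0.0985]
tool_rot: [-3.14, 0.001, 1.578]
contact_force: [-0.1, -0.8, -1.1]
opening: 0.0615
grip_force: 6.0
time: 26.3
tool_pos: [0.4714, 0.2222, 0.0975]
tool_rot: [3.141, 0.0, 1.575]
contact_force: [0.2, -1.2, -0.6]
opening: 0.062
grip_force: 6.0
162 7 [-17.8  30.2]
163 7 [-19.8  26.5]
164 6 [-23.7  23.5]
165 7 [-25.6  19.5]
166 7 [-29.2  16.8]
167 7 [-32.7  13.8]
168 7 [-36.9  11. ]
169 7 [-36.5   5.9]
170 6 [-37.7   1.5]
171 7 [-42.9  -0.4]
172 7 [-43.1  -5.3]
173 7 [-42.8 -10.7]
174 7 [-33.2 -21.1]
175 5 [-22.3 -32.7]
jar side 120 x [0.445 0.499] ymin [0.207 0.215]
slope dy/dz [-0.041  0.216]
```

```bash
python3 -m handwheel '[0,3,-1,0,0.5,0,3,-1,0,0.5,0,3,-1,0,0.5,0,0,0,0,0.5]'; python3 prof.py|tail -13;python3 -m handwheel '[0,2,-2,0,0.5,0,2,-2,0,0.5,0,2,-2,0,0.5,0,0,0,0,0.5]'; python3 prof.py|tail -13;python3 jc.py
```

```text
time: 26.95
tool_pos: [0.4713, 0.2315, 0.0943]
tool_rot: [3.141, -0.0, 1.575]
contact_force: [1.1, -0.2, -0.2]
opening: 0.0623
grip_force: 6.0
163 7 [-22.6  25.9]
164 7 [-25.4  22.6]
165 7 [-28.4  19.1]
166 7 [-33.8  17.4]
167 6 [-39.3  15.1]
168 7 [-40.6  11.1]
169 7 [-42.5   7.1]
170 7 [-49.3   5.8]
171 7 [-48.4   0.6]
172 7 [-41.1  -8.7]
173 6 [-37.9 -15.6]
174 6 [-34.  -22.8]
175 2 [-29.1 -30.9]
time: 27.55
tool_pos: [0.4714, 0.2375, 0.0884]
tool_rot: [3.141, -0.0, 1.575]
contact_force: [0.6, 0.4, 0.7]
opening: 0.0622
grip_force: 6.0
163 6 [-25.2  30. ]
164 6 [-29.5  27.4]
165 6 [-34.3  25. ]
166 7 [-37.1  21.7]
167 7 [-43.6  20.4]
168 7 [-46.1  16.7]
169 7 [-49.1  13.5]
170 6 [-46.2   6.8]
171 7 [-45.5   1.3]
172 7 [-43.7  -4.7]
173 7 [-39.9 -12. ]
174 6 [-38.2 -18.1]
175 1 [-32.6 -26.4]
jar side 127 x [0.446 0.5  ] ymin [0.205 0.212]
slope dy/dz [0.047 0.212]
```

```bash
python3 -m handwheel '[0,-5,20,0,0.5,0,-25,15,0,0.5,0,-35,0,0,0.5,0,-35,-15,0,0.5,0,-20,-25,0,0.5,0,0,-25,0,0.5,0,0,-10,0,0.5,0,0,0,0,0.5]' 6; python3 -m handwheel '[0,0,0,0,0.5,0,0,0,0,0.5,0,0,0,0,0.5]' 3; python3 prof.py|tail -16
```

```text
time: 28.6
tool_pos: [0.4702, 0.117, 0.0472]
tool_rot: [-3.138, 0.0, 1.575]
contact_force: [-0.6, 0.0, -0.8]
opening: 0.0619
grip_force: 6.0
time: 28.9
tool_pos: [0.4719, 0.1174, 0.0494]
tool_rot: [3.14, -0.0, 1.576]
contact_force: [-0.1, -0.9, -2.2]
opening: 0.0621
grip_force: 3.0
182 6 [-10.2  35. ]
183 7 [-14.4  32.9]
184 7 [-18.9  30.6]
185 7 [-21.8  27.4]
186 7 [-25.   24.5]
187 7 [-27.9  21.4]
188 7 [-32.4  19.2]
189 7 [-33.3  14.7]
190 7 [-37.   12.3]
191 6 [-42.4  10.7]
192 6 [-44.2   6.8]
193 6 [-47.5   4. ]
194 6 [-48.5  -0.5]
195 7 [-42.4  -9.4]
196 7 [-35.7 -18.7]
197 6 [-28.6 -28.3]
```

```bash
python3 -m handwheel '[0,0,25,0,0.5,0,0,25,0,0.5,0,0,0,0,0.5,0,0,-12,0,0.5,0,0,-14,0,0.5,0,0,-12,0,0.5,0,0,-12,0,0.5,0,0,0,0,0.5]' 3; python3 prof.py|tail -15; python3 -m handwheel '[0,0,30,0,0.5,0,0,20,0,0.5,0,0,0,0,0.5,0,0,-12,0,0.5,0,0,-14,0,0.5,0,0,-12,0,0.5,0,0,-12,0,0.5,0,0,0,0,0.5]' 3; python3 prof.py|tail -15
```

```text
time: 29.9
tool_pos: [0.4701, 0.1169, 0.0466]
tool_rot: [-3.138, 0.0, 1.575]
contact_force: [-1.5, 0.1, -2.5]
opening: 0.0621
grip_force: 3.0
183 6 [-14.9  36.2]
184 6 [-17.2  32.8]
185 6 [-19.4  29.1]
186 5 [-21.7  25.4]
187 6 [-24.8  22.6]
188 6 [-25.1  17.6]
189 6 [-27.8  14.5]
190 6 [-28.5  10. ]
191 6 [-32.5   7.5]
192 6 [-35.2   4.2]
193 6 [-36.2  -0.2]
194 6 [-39.5  -2.9]
195 6 [-42.   -6.5]
196 6 [-44.4  -9.9]
197 6 [-41.1 -16.9]
time: 30.9
tool_pos: [0.4701, 0.1169, 0.0466]
tool_rot: [-3.138, 0.0, 1.575]
contact_force: [0.5, -0.7, -1.4]
opening: 0.0614
grip_force: 3.0
183 6 [-17.7  37.8]
184 6 [-18.  33.]
185 6 [-21.3  30.1]
186 6 [-22.2  25.9]
187 6 [-24.7  22.5]
188 6 [-27.2  19. ]
189 6 [-27.4  14. ]
190 6 [-27.9   9.4]
191 6 [-31.7   7.1]
192 6 [-33.    2.7]
193 6 [-34.8  -1.2]
194 6 [-36.1  -5.2]
195 6 [-37.9  -9.2]
196 6 [-40.6 -12.5]
197 6 [-42.8 -16.2]
```

```bash
python3 -m handwheel '[0,0,35,0,0.5,0,0,25,0,0.5,0,0,0,0,0.5,0,0,-16,0,0.5,0,0,-16,0,0.5,0,0,-14,0,0.5,0,0,-14,0,0.5,0,0,0,0,0.5]' 3; python3 -m handwheel '[0,0,35,0,0.5,0,0,25,0,0.5,0,0,0,0,0.5,0,0,-16,0,0.5,0,0,-16,0,0.5,0,0,-14,0,0.5,0,0,-14,0,0.5,0,0,0,0,0.5]' 3; python3 prof.py|tail -15
```

```text
time: 31.9
tool_pos: [0.4698, 0.1169, 0.0466]
tool_rot: [-3.138, 0.0, 1.575]
contact_force: [-0.1, -0.0, -0.8]
opening: 0.0619
grip_force: 3.0
time: 32.7
tool_pos: [0.4696, 0.1169, 0.0465]
tool_rot: [-3.137, 0.0, 1.575]
contact_force: [-0.0, 0.3, -0.9]
opening: 0.0623
grip_force: 3.0
184 6 [-21.   35.1]
185 6 [-21.8  30.5]
186 5 [-22.   25.8]
187 6 [-23.3  21.7]
188 6 [-26.   18.4]
189 6 [-26.6  13.9]
190 6 [-27.9   9.7]
191 6 [-28.    4.7]
192 6 [-31.7   1.9]
193 6 [-32.8  -2. ]
194 6 [-33.8  -6.4]
195 6 [-33.6 -11.7]
196 5 [-34.6 -16. ]
197 5 [-37.1 -19.6]
198 6 [-38.1 -24. ]
```

```bash
sed -i 's/range(4)/range(2)/; s#//4#//2#' prof.py; python3 -m handwheel '[0,0,-5,0,0.5,0,-1,-4,0,0.5,0,-1,-3,0,0.5,0,-1,-2,0,0.5,0,0,0,0,0.5]' 3; python3 prof.py|tail -15
```

```text
time: 33.4
tool_pos: [0.4717, 0.1138, 0.0345]
tool_rot: [3.141, 0.0, 1.575]
contact_force: [-0.4, -1.0, 1.8]
opening: 0.0621
grip_force: 3.0
186 7 [-24.1  41.2]
187 7 [-23.6  35.8]
188 7 [-22.4  30.1]
189 7 [-23.3  25.7]
190 7 [-23.6  20.9]
191 7 [-27.4  18.3]
192 6 [-26.8  13. ]
193 7 [-29.2   9.6]
194 7 [-30.4   5.2]
195 7 [-30.  -0.]
196 7 [-32.   -3.9]
197 7 [-30.9  -9.5]
198 7 [-33.  -13.3]
199 7 [-34.4 -17.5]
200 7 [-35.5 -22. ]
```

```bash
python3 -m handwheel '[0,0,-1,0,0.5,0,0,0,0,0.72,0,0,0,0,0.8,0,0,0,0,0.9,0,0,7,0,0.9]' 3; python3 prof.py|tail -15
```

```text
time: 34.0
tool_pos: [0.4705, 0.114, 0.0399]
tool_rot: [-3.139, 0.0, 1.575]
contact_force: [0.0, 0.3, 0.3]
opening: 0.0813
grip_force: 0.0
190 7 [ 3.  -1.5]
191 7 [ 3.7 -6.7]
192 7 [-52.9  23.9]
193 7 [-52.1  18.4]
194 7 [-49.8  12. ]
195 7 [-49.8   7. ]
196 7 [-52.2   3.8]
197 6 [-46.2  -5.3]
198 6 [-50.8  -7.1]
199 5 [-47.4 -14.6]
200 6 [-46.7 -20.1]
201 6 [-45.3 -26.1]
202 6 [-43.2 -32.7]
203 6 [-46.2 -35.6]
204 5 [-42.3 -43.3]
```

```bash
python3 -m handwheel '[0,-13,0,0,0.9,0,-13,1,0,0.9,0,0,0,0,0.7,0,0,0,0,0.6,0,0,0,0,0.5,0,0,0,0,0.5,0,0,0,0,0.5,0,0,10,0,0.5]' 5; python3 -m handwheel '[0,20,30,0,0.5,0,30,30,0,0.5,0,20,1,0,0.5,0,10,0,0,0.5,0,0,0,0,0.5]'; python3 prof.py|tail -14
```

```text
time: 34.9
tool_pos: [0.4702, 0.0882, 0.0507]
tool_rot: [-3.139, 0.0, 1.575]
contact_force: [1.0, 0.4, -1.8]
opening: 0.062
grip_force: 5.0
time: 35.4
tool_pos: [0.4707, 0.1689, 0.1124]
tool_rot: [-3.141, 0.0, 1.577]
contact_force: [1.0, -0.8, -1.7]
opening: 0.0619
grip_force: 5.0
167 6 [27.3 -5. ]
168 7 [-25.1  19.5]
169 7 [-23.8  13.9]
170 6 [-24.6   9.2]
171 7 [-22.9   3.4]
172 7 [-21.2  -2.2]
173 7 [-22.4  -6.6]
174 6 [-22.1 -11.6]
175 6 [-21.8 -16.9]
176 6 [-21.6 -22. ]
177 6 [-23.6 -25.8]
178 6 [-18.7 -33.5]
179 6 [-17.9 -39.1]
180 6 [-18.8 -43.6]
```

```bash
python3 -m handwheel '[0,3,-8,0,0.5,0,4,0,0,0.5,0,4,0,0,0.5,0,3,1,0,0.5,0,3,1,0,0.5,0,3,2,0,0.5,0,0,0,0,0.5]' 5; python3 prof.py|tail -14; python3 jc.py
```

```text
time: 36.2
tool_pos: [0.4714, 0.1883, 0.1088]
tool_rot: [3.141, 0.0, 1.575]
contact_force: [1.0, -0.5, -3.1]
opening: 0.0619
grip_force: 5.0
166 6 [-24.4  21.4]
167 6 [-24.8  16.9]
168 6 [-23.5  11.1]
169 6 [-24.4   6.7]
170 6 [-22.    0.5]
171 6 [-21.6  -4.7]
172 6 [-22.6  -9. ]
173 6 [-20.2 -15.4]
174 6 [-20.6 -20.2]
175 7 [-17.6 -26.9]
176 7 [-21.3 -29.8]
177 7 [-16.6 -37.5]
178 7 [-18.4 -41.6]
179 1 [ -0.4 -57.4]
jar side 84 x [0.446 0.5  ] ymin [0.208 0.214]
slope dy/dz [-0.104  0.216]
```

```bash
python3 -m handwheel '[0,-8,0,0,0.5,0,-8,0,0,0.5,0,0,-7,0,0.5,0,4,0,0,0.5,0,4,0,0,0.5,0,4,0,0,0.5,0,4,0,0,0.5,0,0,0,0,0.5]' 5; python3 prof.py|tail -14; python3 jc.py
```

```text
time: 37.15
tool_pos: [0.4714, 0.1886, 0.1016]
tool_rot: [3.141, 0.0, 1.576]
contact_force: [0.0, -0.4, -1.2]
opening: 0.0622
grip_force: 5.0
167 6 [-20.2  21.3]
168 6 [-25.4  19.2]
169 6 [-24.2  13.8]
170 6 [-23.9   8.7]
171 6 [-26.2   5. ]
172 6 [-26.3  -0.1]
173 6 [-23.3  -6.7]
174 5 [-23.3 -11.7]
175 6 [-21.6 -17.7]
176 7 [-23.3 -21.6]
177 6 [-23.6 -26.5]
178 7 [-23.2 -31.8]
179 6 [-21.3 -37.9]
180 6 [-21.4 -43. ]
jar side 69 x [0.446 0.5  ] ymin [0.209 0.213]
slope dy/dz [-0.217  0.219]
```

```bash
python3 -m handwheel '[0,3,0,0,0.5,0,3,1,0,0.5,0,3,1,0,0.5,0,3,1,0,0.5,0,0,0,0,0.5]' 5; python3 prof.py|tail -14; python3 jc.py;python3 -m handwheel '[0,3,1,0,0.5,0,3,1,0,0.5,0,3,0,0,0.5,0,3,0,0,0.5,0,0,0,0,0.5]'; python3 prof.py|tail -14; python3 jc.py
```

```text
time: 37.8
tool_pos: [0.4713, 0.2004, 0.1046]
tool_rot: [3.141, -0.0, 1.575]
contact_force: [0.8, -1.6, -2.1]
opening: 0.0618
grip_force: 5.0
165 6 [-28.2  25.9]
166 6 [-23.1  18.2]
167 6 [-24.7  14.2]
168 6 [-27.4  10.8]
169 6 [-25.8   5. ]
170 6 [-26.3   0.2]
171 6 [-27.7  -4. ]
172 6 [-30.7  -7.2]
173 6 [-30.5 -12.2]
174 6 [-33.2 -15.7]
175 6 [-30.9 -22.1]
176 6 [-32.7 -26. ]
177 6 [-34.3 -30.3]
178 7 [-33.3 -35.8]
jar side 88 x [0.445 0.5  ] ymin [0.204 0.213]
slope dy/dz [0.092 0.211]
time: 38.45
tool_pos: [0.4713, 0.2125, 0.1065]
tool_rot: [3.141, -0.0, 1.575]
contact_force: [-0.1, -2.1, -1.5]
opening: 0.0619
grip_force: 5.0
163 7 [-23.9  25. ]
164 6 [-24.8  20.5]
165 7 [-26.8  16.8]
166 7 [-29.2  13. ]
167 6 [-29.8   8.6]
168 6 [-32.1   4.7]
169 6 [-33.3   0.5]
170 6 [-34.8  -3.4]
171 6 [-36.4  -7.6]
172 6 [-36.4 -12.6]
173 6 [-37.2 -17.1]
174 7 [-37.3 -22. ]
175 6 [-43.  -23.8]
176 7 [-45.3 -27.7]
jar side 111 x [0.446 0.5  ] ymin [0.205 0.213]
slope dy/dz [0.027 0.212]
```

The cup slips in the pads when tilted by its flats. Held by the rim instead, the pads touch it at two points, so it would pivot freely like a bucket and right itself afterwards. I'll set it down and regrip at the rim.

```bash
python3 -m handwheel '[0,-20,5,0,0.5,0,-40,0,0,0.5,0,-35,-15,0,0.5,0,-8,-25,0,0.5,0,0,-15,0,0.5,0,0,0,0,0.5,0,0,35,0,0.5,0,0,25,0,0.5]' 3; python3 -m handwheel '[0,0,0,0,0.5,0,0,-16,0,0.5,0,0,-16,0,0.5,0,0,-14,0,0.5,0,0,-14,0,0.5,0,0,35,0,0.5,0,0,25,0,0.5,0,0,0,0,0.5]' 3; python3 -m handwheel '[0,0,-16,0,0.5,0,0,-16,0,0.5,0,0,-14,0,0.5,0,0,-14,0,0.5,0,0,0,0,0.5]' 3;python3 prof.py|tail -13
```

```text
time: 39.4
tool_pos: [0.4717, 0.1095, 0.1181]
tool_rot: [3.141, -0.0, 1.575]
contact_force: [0.9, 0.1, -1.2]
opening: 0.0623
grip_force: 3.0
time: 40.2
tool_pos: [0.4732, 0.1096, 0.1189]
tool_rot: [3.136, -0.001, 1.575]
contact_force: [0.2, -0.7, -1.9]
opening: 0.0619
grip_force: 3.0
time: 40.7
tool_pos: [0.4694, 0.1091, 0.0541]
tool_rot: [-3.137, 0.0, 1.575]
contact_force: [-0.7, 0.9, -2.2]
opening: 0.0622
grip_force: 3.0
188 7 [-24.7  14.9]
189 7 [-27.8  11.7]
190 7 [-24.7   4.6]
191 6 [-28.4   2.1]
192 6 [-27.4  -3.6]
193 7 [-28.6  -7.6]
194 6 [-27.6 -13. ]
195 7 [-29.7 -17.2]
196 7 [-31.5 -20.9]
197 6 [-30.2 -27. ]
198 7 [-30.2 -31.9]
199 6 [-31.9 -35.7]
200 6 [-30.5 -41.9]
```

```bash
python3 -m handwheel '[0,0,-5,0,0.5,0,0,-4,0,0.5,0,0,-3,0,0.5,0,0,0,0,0.72,0,0,0,0,0.8,0,0,0,0,0.95,0,0,15,0,1,0,-10,6,0,1]' 3; python3 prof.py|tail -12
```

```text
time: 41.6
tool_pos: [0.4718, 0.0994, 0.0663]
tool_rot: [3.14, -0.0, 1.576]
contact_force: [-0.0, -0.3, 0.0]
opening: 0.0901
grip_force: 0.0
193 5 [-33.3 -10.7]
194 6 [-33.1 -15.8]
195 6 [-31.9 -21.6]
196 6 [-34.7 -24.7]
197 7 [-26.9 -34.9]
198 6 [-28.1 -38.9]
199 7 [-29.7 -43.1]
200 7 [-28.7 -48.7]
201 7 [-26.1 -55.5]
202 7 [-25.3 -61. ]
203 7 [-26.  -65.8]
204 1 [-28.9 -68.8]
```

```bash
python3 -m handwheel '[0,-2,-5,0,1,0,0,0,0,0.8,0,0,0,0,0.72,0,0,0,0,0.5,0,0,0,0,0.5,0,0,0,0,0.5,0,0,0,0,0.5]' 10; python3 -m handwheel '[0,0,8,0,0.5,0,0,20,0,0.5,0,10,25,0,0.5,0,25,25,0,0.5,0,25,0,0,0.5,0,8,0,0,0.5,0,0,0,0,0.5]';python3 prof.py|tail -12
```

```text
time: 42.4
tool_pos: [0.4713, 0.0971, 0.0604]
tool_rot: [-3.142, 0.0, 1.575]
contact_force: [0.4, 0.3, -0.7]
opening: 0.0617
grip_force: 10.0
time: 43.1
tool_pos: [0.4709, 0.1657, 0.1385]
tool_rot: [-3.141, 0.0, 1.577]
contact_force: [-0.2, -0.7, -1.7]
opening: 0.0619
grip_force: 10.0
169 7 [-32.3  -5.7]
170 7 [-31.5 -10.9]
171 7 [-28.  -17.8]
172 7 [-30.  -21.5]
173 7 [-27.8 -27.8]
174 7 [-27.6 -32.9]
175 7 [-25.  -39.4]
176 7 [-27.4 -42.6]
177 6 [-26.  -48.6]
178 6 [-25.9 -53.6]
179 6 [-22.9 -60.3]
180 3 [-20.5 -66.8]
```

```bash
python3 -m handwheel '[0,6,-10,0,0.5,0,6,-5,0,0.5,0,4,0,0,0.5,0,4,0,0,0.5,0,4,1,0,0.5,0,4,1,0,0.5,0,3,0,0,0.5]' 5; python3 prof.py|tail -12; python3 jc.py; python3 -m handwheel '[0,4,0,0,0.5,0,4,0,0,0.5,0,3,0,0,0.5,0,0,0,0,0.5]';python3 prof.py|tail -12; python3 jc.py
```

```text
time: 43.9
tool_pos: [0.4717, 0.1962, 0.1261]
tool_rot: [3.14, 0.0, 1.575]
contact_force: [-1.1, -3.0, 3.2]
opening: 0.062
grip_force: 5.0
168 6 [-32.1  -5.6]
169 6 [-30.4 -11.5]
170 6 [-29.3 -17.3]
171 6 [-29.7 -21.8]
172 6 [-27.2 -28.3]
173 6 [-28.3 -32.7]
174 6 [-29.8 -36.9]
175 6 [-26.2 -43.8]
176 7 [-25.7 -49.1]
177 7 [-27.1 -53.4]
178 6 [-28.7 -57.6]
179 3 [-25.6 -64.4]
jar side 86 x [0.445 0.5  ] ymin [0.205 0.213]
slope dy/dz [-0.042  0.214]
time: 44.45
tool_pos: [0.4716, 0.2074, 0.1259]
tool_rot: [3.14, -0.0, 1.575]
contact_force: [-0.1, -1.3, 5.1]
opening: 0.0622
grip_force: 5.0
166 6 [-31.3  -2.6]
167 6 [-35.4  -5. ]
168 7 [-32.9 -11.4]
169 7 [-33.5 -16. ]
170 7 [-30.6 -22.4]
171 6 [-33.7 -25.9]
172 6 [-34.3 -30.3]
173 7 [-35.5 -34.8]
174 7 [-34.5 -40.3]
175 7 [-36.4 -44.3]
176 6 [-36.7 -49.2]
177 6 [-38.1 -53.1]
jar side 97 x [0.445 0.5  ] ymin [0.207 0.214]
slope dy/dz [-0.094  0.216]
```

```bash
python3 -m handwheel '[0,-12,0,0,0.5,0,-14,0,0,0.5,0,0,-9,0,0.5,0,5,0,0,0.5,0,4,0,0,0.5,0,4,0,0,0.5,0,4,0,0,0.5,0,4,0,0,0.5]' 5; python3 prof.py|tail -12; python3 jc.py; python3 -m handwheel '[0,4,0,0,0.5,0,4,0,0,0.5,0,3,0,0,0.5,0,0,0,0,0.5]';python3 prof.py|tail -12; python3 jc.py
```

```text
time: 45.4
tool_pos: [0.4713, 0.2025, 0.1166]
tool_rot: [3.141, 0.0, 1.576]
contact_force: [-0.7, -2.3, 0.3]
opening: 0.0622
grip_force: 5.0
168 6 [-32.1   0.3]
169 6 [-35.8  -2.7]
170 6 [-33.6  -8.8]
171 6 [-34.5 -13.3]
172 6 [-30.6 -20.4]
173 6 [-35.4 -22.6]
174 7 [-31.9 -29.7]
175 6 [-37.  -31.6]
176 6 [-34.2 -38.2]
177 6 [-36.9 -41.7]
178 6 [-36.2 -47.2]
179 6 [-38.4 -51. ]
jar side 70 x [0.445 0.5  ] ymin [0.21  0.212]
slope dy/dz [-0.106  0.216]
time: 45.95
tool_pos: [0.4714, 0.2135, 0.1166]
tool_rot: [3.141, -0.0, 1.575]
contact_force: [0.9, -0.8, 0.5]
opening: 0.0619
grip_force: 5.0
167 6 [-35.2   0.6]
168 6 [-35.9  -3.7]
169 6 [-36.   -8.6]
170 7 [-39.4 -11.7]
171 6 [-38.9 -17.1]
172 6 [-41.8 -20.4]
173 6 [-43.1 -24.7]
174 6 [-46.5 -27.5]
175 6 [-44.6 -33.7]
176 6 [-47.9 -36.8]
177 6 [-47.9 -41.9]
178 6 [-47.6 -46.9]
jar side 86 x [0.446 0.5  ] ymin [0.208 0.216]
slope dy/dz [-0.191  0.221]
```

```bash
python3 -m handwheel '[0,4,0,0,0.5,0,4,-1,0,0.5,0,4,-1,0,0.5,0,3,-2,0,0.5,0,2,-3,0,0.5,0,2,-3,0,0.5,0,0,0,0,0.5]' 6; python3 prof.py|tail -12; python3 jc.py
```

```text
time: 46.8
tool_pos: [0.4713, 0.2322, 0.106]
tool_rot: [-3.142, 0.0, 1.575]
contact_force: [1.5, -0.5, 0.0]
opening: 0.0619
grip_force: 6.0
166 7 [-37.5   7.1]
167 7 [-41.9   4.8]
168 7 [-43.8   0.9]
169 7 [-45.8  -3.2]
170 6 [-52.3  -4.3]
171 6 [-55.6  -7.5]
172 6 [-59.6 -10.4]
173 6 [-61.8 -13.9]
174 5 [-65.  -17.1]
175 6 [-60.9 -24.6]
176 7 [-53.8 -33.6]
177 7 [-49.3 -41.6]
jar side 96 x [0.446 0.5  ] ymin [0.207 0.211]
slope dy/dz [-0.005  0.213]
```

```bash
python3 -m handwheel '[0,2,-2,0,0.5,0,2,-2,0,0.5,0,1,-2,0,0.5,0,1,-2,0,0.5,0,0,0,0,0.5]' 6; python3 prof.py|tail -13; python3 jc.py
```

```text
time: 47.45
tool_pos: [0.4715, 0.2383, 0.0983]
tool_rot: [3.141, -0.0, 1.575]
contact_force: [0.8, -0.3, 2.6]
opening: 0.0616
grip_force: 6.0
165 7 [-38.7  17.1]
166 7 [-43.1  14.7]
167 7 [-48.4  12.5]
168 7 [-51.6   9.4]
169 7 [-54.6   6. ]
170 7 [-60.3   4.4]
171 5 [-63.8   1.3]
172 5 [-67.5  -1.5]
173 6 [-65.6  -7.5]
174 7 [-62.4 -14.5]
175 7 [-58.4 -21.8]
176 7 [-55. -29.]
177 6 [-54.3 -34.4]
jar side 104 x [0.445 0.5  ] ymin [0.209 0.214]
slope dy/dz [-0.04   0.215]
```

```bash
python3 -m handwheel '[0,0,-2,0,0.5,0,0,-2,0,0.5,0,0,-2,0,0.5,0,0,-1,0,0.5,0,0,0,0,0.5]' 6; python3 prof.py|tail -13; python3 jc.py
```

```text
time: 48.1
tool_pos: [0.4711, 0.238, 0.0912]
tool_rot: [-3.141, 0.0, 1.575]
contact_force: [0.7, 0.8, 3.4]
opening: 0.0616
grip_force: 6.0
165 7 [-40.  25.]
166 7 [-46.6  23.9]
167 6 [-51.1  21.2]
168 7 [-52.9  17.5]
169 5 [-64.4  19. ]
170 5 [-67.4  15.6]
171 5 [-66.1  10. ]
172 3 [-65.8   4.7]
173 5 [-62.8  -1.7]
174 6 [-63.4  -6.4]
175 7 [-63.1 -11.7]
176 6 [-60.2 -18.5]
177 7 [-57.5 -25.2]
jar side 102 x [0.445 0.5  ] ymin [0.203 0.209]
slope dy/dz [-0.13   0.215]
```

```bash
python3 -m handwheel '[0,2,-1,0,0.5,0,1,-2,0,0.5,0,1,-2,0,0.5,0,0,-1,0,0.5,0,0,0,0,0.5]' 6; python3 prof.py|tail -12; python3 jc.py
python3 - <<'E'
from h import *
im,d=snap('top');hsv=cv2.cvtColor(im,cv2.COLOR_BGR2HSV);P=cloud('top',d)
w=(hsv[...,1]<60)&(hsv[...,2]>150)&(P[...,0]>.4)&(P[...,0]<.54)&(P[...,1]>.15)&(P[...,1]<.32)&(P[...,2]>.004)&(P[...,2]<.09)&(d>0);print('white',w.sum(),P[w][:5].round(3).tolist())
E
```

```text
time: 48.75
tool_pos: [0.4717, 0.2424, 0.0856]
tool_rot: [3.14, -0.001, 1.575]
contact_force: [0.8, 1.7, 4.3]
opening: 0.0617
grip_force: 6.5
165 7 [-42.8  29.8]
166 7 [-50.5  29.2]
167 7 [-58.5  28.6]
168 6 [-61.1  25. ]
169 5 [-65.4  22.7]
170 7 [-64.5  17.3]
171 6 [-64.3  12.1]
172 6 [-62.9   6.3]
173 7 [-63.8   1.6]
174 7 [-64.4  -2.9]
175 6 [-64.3  -8. ]
176 6 [-62.9 -13.8]
jar side 112 x [0.446 0.5  ] ymin [0.204 0.212]
slope dy/dz [-0.029  0.213]
white 135 [[0.537, 0.208, 0.005], [0.537, 0.204, 0.007], [0.538, 0.19, 0.006], [0.538, 0.18, 0.006], [0.538, 0.173, 0.006]]
```

```bash
python3 -m handwheel '[0,2,0,0,0.5,0,2,-1,0,0.5,0,2,-1,0,0.5,0,0,0,0,0.5,0,0,0,0,0.5,0,0,0,0,0.5]' 6; python3 prof.py|tail -12; python3 jc.py
```

```text
time: 49.55
tool_pos: [0.4712, 0.2482, 0.0836]
tool_rot: [-3.142, 0.0, 1.575]
contact_force: [0.7, 1.5, 6.7]
opening: 0.062
grip_force: 7.4
164 7 [-40.8  32.5]
165 7 [-48.6  31.9]
166 7 [-56.   31.1]
167 5 [-63.3  29.9]
168 6 [-64.6  26. ]
169 5 [-65.4  21.5]
170 6 [-65.4  16.5]
171 5 [-64.2  10.7]
172 7 [-63.1   5. ]
173 6 [-63.2   0.2]
174 7 [-63.6  -4.5]
175 6 [-64.3  -9.6]
jar side 120 x [0.446 0.5  ] ymin [0.205 0.216]
slope dy/dz [-0.076  0.217]
```

```bash
python3 -m handwheel '[0,-5,1,0,0.5,0,4,0,0,0.5,0,-5,0,0,0.5,0,4,0,0,0.5,0,0,0,0,0.5,0,0,0,0,0.5]' 9; python3 -m handwheel '[0,0,10,0,0.5,0,0,20,0,0.5,0,0,0,0,0.5]' 9; python3 prof.py|tail -8
```

```text
time: 50.3
tool_pos: [0.471, 0.2459, 0.0842]
tool_rot: [-3.141, 0.001, 1.575]
contact_force: [0.7, 0.1, 2.9]
opening: 0.0618
grip_force: 9.9
time: 50.6
tool_pos: [0.4724, 0.2465, 0.1165]
tool_rot: [3.138, -0.001, 1.575]
contact_force: [-0.1, 0.8, -0.7]
opening: 0.0618
grip_force: 9.0
162 7 [-66.3  24.3]
163 6 [-64.7  18.5]
164 5 [-63.   12.9]
165 6 [-62.9   7.6]
166 6 [-63.5   3.1]
167 5 [-64.   -1.5]
168 7 [-63.2  -6.9]
169 6 [-64.1 -11.2]
```

```bash
python3 -m handwheel '[0,-20,10,0,0.5,0,-45,0,0,0.5,0,-45,0,0,0.5,0,-35,0,0,0.5,0,0,-15,0,0.5,0,0,-15,0,0.5,0,0,0,0,0.5]' 9; python3 -m handwheel '[0,0,45,0,0.5,0,0,45,0,0.5,0,0,0,0,0.5,0,0,-25,0,0.5,0,0,-25,0,0.5,0,0,-20,0,0.5,0,0,-20,0,0.5,0,0,0,0,0.5]' 3; python3 prof.py|tail -14; python3 jar2.py
python3 - <<'E'
from h import *
im,d=snap('top');cv2.imwrite('pics/jar_top.png',cv2.resize(im[180:250,160:250],(720,560),interpolation=cv2.INTER_CUBIC))
hsv=cv2.cvtColor(im,cv2.COLOR_BGR2HSV);P=cloud('top',d)
in_=np.hypot(P[...,0]-.471,P[...,1]-.2385)<.027
w=in_&(hsv[...,2]>175)&(hsv[...,1]<70);print('inside',in_.sum(),'white',w.sum(),'z',np.percentile(P[in_][:,2],[10,50,90]).round(3), np.percentile(hsv[in_][:,2],[5,50,95]))
E
```

```text
time: 51.4
tool_pos: [0.4694, 0.1005, 0.0922]
tool_rot: [-3.136, 0.0, 1.574]
contact_force: [0.7, -0.1, -1.2]
opening: 0.0615
grip_force: 9.0
time: 52.2
tool_pos: [0.4691, 0.1011, 0.0919]
tool_rot: [-3.135, 0.0, 1.575]
contact_force: [0.7, 0.4, -0.5]
opening: 0.0618
grip_force: 3.0
183 7 [-28.8   9. ]
184 7 [-28.5   3.8]
185 7 [-30.6   0.2]
186 7 [-29.6  -5.1]
187 7 [-29.6 -10.1]
188 7 [-25.  -17.7]
189 7 [-26.9 -21.6]
190 7 [-28.5 -25.4]
191 7 [-25.  -32.7]
192 7 [-27.1 -36.4]
193 7 [-25.4 -42.4]
194 7 [-26.5 -46.7]
195 7 [-25.3 -52.4]
196 4 [-23.8 -58.3]
jar rim 67 [array([472.3, 239.4]), np.float64(30.9)] [0.063 0.07  0.076]
all 241 [0.442 0.211 0.012] [0.502 0.268 0.079]
inside 186 white 31 z [0.009 0.022 0.062] [ 46.75 128.   205.25]
```

View pics/jar_top.png

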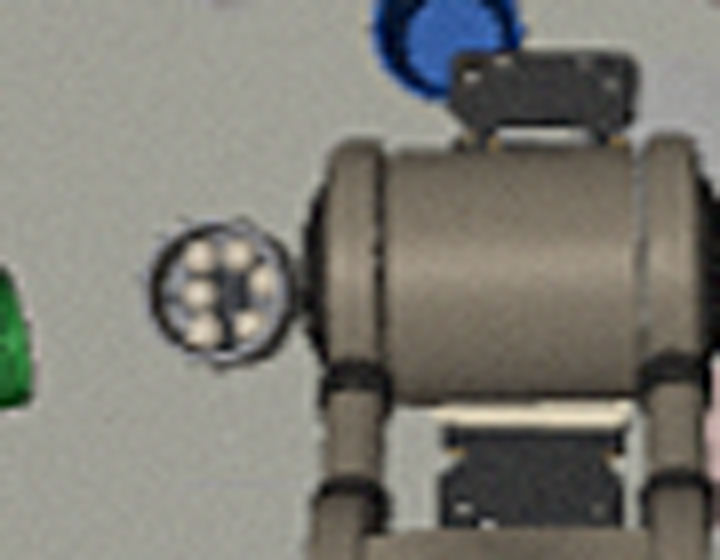

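All six balls are in the jar, at px (203,252), (238,250), (263,278), (197,292), (247,322) and (203,330). The cup swung upright, so I'll set it down.

```bash
python3 -m handwheel '[0,0,-12,0,0.5,0,0,-10,0,0.5,0,0,-5,0,0.5,0,0,-3,0,0.5,0,0,0,0,0.5]' 3; python3 prof.py|tail -4; python3 -m handwheel '[0,0,-2,0,0.5,0,0,-2,0,0.5,0,0,0,0,0.5]';python3 prof.py|tail -4
```

```text
time: 52.9
tool_pos: [0.4712, 0.101, 0.0643]
tool_rot: [-3.141, 0.0, 1.575]
contact_force: [0.7, 0.6, -0.2]
opening: 0.0621
grip_force: 3.0
198 7 [-26.3 -39.1]
199 6 [-26.1 -44.2]
200 7 [-22.2 -52.1]
201 7 [-24.7 -55.6]
time: 53.3
tool_pos: [0.4712, 0.101, 0.0603]
tool_rot: [-3.141, 0.0, 1.575]
contact_force: [-1.0, 0.1, -0.7]
opening: 0.0619
grip_force: 3.0
199 7 [-26.2 -40.4]
200 7 [-26.  -45.4]
201 7 [-25.3 -51.1]
202 7 [-22.4 -58. ]
```

```bash
python3 -m handwheel '[0,0,-2,0,0.5,0,0,-2,0,0.5,0,0,0,0,0.5]'; python3 -m handwheel '[0,0,-2,0,0.5,0,0,0,0,0.5]';python3 prof.py|tail -12
```

```text
time: 53.7
tool_pos: [0.4715, 0.101, 0.0564]
tool_rot: [3.141, 0.0, 1.575]
contact_force: [0.2, -0.9, -0.1]
opening: 0.0619
grip_force: 3.0
time: 53.9
tool_pos: [0.4714, 0.1009, 0.0545]
tool_rot: [3.141, 0.0, 1.575]
contact_force: [0.8, -0.9, 0.4]
opening: 0.0623
grip_force: 3.0
192 6 [-31.3   3.8]
193 6 [-29.7  -2.1]
194 6 [-29.4  -7.3]
195 7 [-30.5 -11.6]
196 7 [-29.1 -17.3]
197 6 [-27.7 -23.3]
198 6 [-26.6 -29.1]
199 7 [-25.2 -35.2]
200 6 [-25.  -40.2]
201 7 [-25.5 -45. ]
202 7 [-25.9 -49.8]
203 5 [-25.2 -55.4]
```

```bash
python3 -m handwheel '[0,0,-1,0,0.5,0,0,0,0,0.7,0,0,0,0,0.8,0,0,0,0,1,0,0,0,0,1,0,0,15,0,1,0,0,35,0,1,0,0,45,0,1]'; python3 -m handwheel '[0,-20,45,0,1,-10,-45,20,0,1,-10,-45,0,0,1,-10,-45,0,0,1,-10,-45,0,0,1,0,0,0,0,1,0,0,0,0,1]'; python3 jar2.py
python3 - <<'E'
from h import *
for cam in('top','side'):
  im,d=snap(cam);P=cloud(cam,d);hsv=cv2.cvtColor(im,cv2.COLOR_BGR2HSV)
  s=(d>0)&(P[...,0]>.41)&(P[...,0]<.53)&(P[...,1]>.03)&(P[...,1]<.16)&(P[...,2]<.12)&(cv2.inRange(hsv,(100,90,20),(130,255,255))>0)
  q=P[s];t=q[q[:,2]>.058];print(cam,'cup',[np.round(x,1) for x in cv2.minEnclosingCircle((t[:,:2]*1000).astype(np.float32))],'top z',np.percentile(t[:,2],[50,95]).round(3),'all',q.min(0).round(3),q.max(0).round(3))
  if cam=='top':
    w=(np.hypot(P[...,0]-.471,P[...,1]-.2385)<.027)&(hsv[...,2]>165)&(hsv[...,1]<80);print('white px in jar',w.sum())
    m=(P[...,2]>.01)&(P[...,2]<.12)&(d>0)&(P[...,0]>.3)&(P[...,0]<.62)&(abs(P[...,1])<.5)
    k,l,st,c=cv2.connectedComponentsWithStats(m.astype(np.uint8))
    for j in range(1,k):
      if st[j,4]>8: print(c[j].round(),st[j,4],np.median(P[l==j],0).round(3))
print(robot.observe()['time'])
E
```

```text
time: 54.8
tool_pos: [0.47, 0.101, 0.1481]
tool_rot: [-3.137, 0.0, 1.575]
contact_force: [0.7, -0.1, 0.1]
opening: 0.0915
grip_force: 0.0
time: 55.5
tool_pos: [0.4311, -0.0994, 0.2133]
tool_rot: [3.142, -0.0, 1.572]
contact_force: [-0.9, -0.2, 0.2]
opening: 0.0916
grip_force: 0.0
jar rim 69 [array([472.3, 239.1]), np.float64(30.9)] [0.063 0.07  0.076]
all 244 [0.409 0.211 0.012] [0.504 0.307 0.08 ]
top cup [array([470.8,  94.5]), np.float64(30.8)] top z [0.066 0.074] all [ 0.44   0.065 -0.007] [0.5   0.123 0.076]
white px in jar 41
[118. 180.] 75 [0.592 0.49  0.015]
[215. 182.] 177 [0.595 0.152 0.052]
[256. 178.] 82 [0.611 0.008 0.025]
[382. 199.] 51 [ 0.55  -0.43   0.045]
[116. 220.] 420 [0.451 0.473 0.081]
[187. 216.] 259 [0.473 0.242 0.028]
[229. 217.] 175 [0.472 0.101 0.049]
[150. 223.] 401 [0.443 0.362 0.058]
[255. 236.] 510 [0.412 0.005 0.017]
[346. 241.] 11 [ 0.401 -0.313  0.012]
[358. 246.] 38 [ 0.385 -0.358  0.013]
[349. 251.] 10 [ 0.367 -0.324  0.012]
side cup [array([471.7,  95.3]), np.float64(35.2)] top z [0.064 0.07 ] all [0.444 0.061 0.002] [0.498 0.129 0.074]
55.65
```

```bash
python3 -c "
from cell import robot
print(robot.hand_in())"
```

```text
the job is handed in; nothing more can be done
None
```

The job is handed in at about 56 s: the jar stands upright with all six balls in it, the empty cup stands upright on the bench about 0.26 m to the left of where it started, and none of the other things moved in the camera checks.

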